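Stack sample trays over filled specimen pots

TASK

At the sample desk, put the red tray on the grey tray that holds the specimen pots, then the green tray on the red one, turning each end for end to the tray below so that the lugs carry it stacked, not nested. Set the trays down without dropping them, leave the grey tray in its place with its pots upright inside, and do not disturb the bottle, scanner, tube rack or sharps bin.

Things in the scene. Friction and masses are not known exactly. Their poses are not given: they have to be found in the camera images.
- grey_centre (a point): Grey plastic stack-nest tray, open on top, 150 x 64 x 64 high (mm), 160 g; holds three pots and stays put as foot of the stack. Point: its centre, 32 above its underside. Axes: x along its length towards the end capped in yellow, y across, z up. All trays are alike: rim band from 29 to 64 above the underside, 150 x 64 outside, 144 x 58 inside; body below the band narrower, 136 x 50 outside.
- red_centre (a point): Red tray, like the grey one, 130 to 225 g. Point: its centre, 32 above its underside. Axes: x along its length towards the end capped in yellow, y across, z up. At first nested in the green tray the same way round, 35 higher, rim on rim, a few mm of play; its rim band is free over its 35 height. Grip from above across the 64 width on the rim band, half-way along.
- green_centre (a point): Green tray, like the others, 130 to 225 g, on the desk under the red one at first. Point: its centre, 32 above its underside. Axes: x along its length towards the end capped in yellow, y across, z up. Grip as the red one.
- grey_yellow_end (a point): Middle of the grey tray's yellow-capped end: outer face, half-way up, 75 mm along +x from its centre. Each tray has four black lugs inside the rim on its long walls, at x = +46 and -18, 16 long, 10 deep, tops 8 below the rim.
- red_yellow_end (a point): Same point on the red tray. A tray set the same way round as the one below slips past the lugs (slots in its sides) and nests, 35 higher. Turned end for end (yellow end over plain end) it rests on the lugs: stacked, 56 higher, its body 8 deep inside the rim below, about 4 mm of play each way.
- green_yellow_end (a point): Same point on the green tray.
- pot1: Specimen pot with a white or blue cap, 26 diameter x 40 high (mm), 30 g, standing loose on the grey tray's floor (3 thick). Origin at the centre of its underside, z up its axis.
- pot2: Specimen pot with a white or blue cap, 26 diameter x 40 high (mm), 30 g, standing loose on the grey tray's floor (3 thick). Origin at the centre of its underside, z up its axis.
- pot3: Specimen pot with a white or blue cap, 26 diameter x 40 high (mm), 30 g, standing loose on the grey tray's floor (3 thick). Origin at the centre of its underside, z up its axis.
- bottle: Bystander: white bottle with a blue cap, 68 diameter x 170 high (mm), loose, standing between the trays. Origin at the centre of its underside, z up.
- scanner: Bystander: black hand scanner on a stand with a round foot 96 across, 209 high (mm), loose, beyond the trays; nothing of it reaches out more than 50 from its axis. Origin at the centre of its underside, z up.
- rack: Bystander: red tube rack with capped tubes, 120 (x) x 50 (y), 100 high to the caps (mm), loose, at one side. Origin at the centre of its underside, z up.
- bin: Bystander: small round red sharps bin, 100 diameter x 126 high (mm), loose, at the other side. Origin at the centre of its underside, z up.

How it is judged:
By the outcome, as a careful person would: the job done as asked, in the order asked, and still so for the second after the job is handed in, with the robot touching nothing.
It also fails if it takes over 67 s, if anything falls off the work surface, if the arm or the gripper's body presses on something with over 40 N, if the wrist force passes 120 N, or if a joint passes its speed limit or range.

ROBOT

A 6-joint arm with a two-finger parallel gripper is mounted at the origin on the work surface. World frame = base frame: x ahead of the robot, y to its left, z up, the work surface at z = 0. Lengths are in mm, angles in rad, forces in N, time in s.
With the tool pointing down it reaches from about 350 to 1000 mm from the base axis. Payload 7.1 kg.
Tool frame: the origin (TCP) lies at the very end of the fingers, on their centre line; the grasp point (between the pads) lies 19 mm behind it (env.grip_depth is the distance from the TCP to the grasp point, in mm); z points along the fingers, y is the direction in which the jaws open and shut (so a half turn about z gives the same grasp; the last joint's range is limited). The gripper opens to 85 mm and grips with 20 to 120 N. Pads are 22 mm wide; open, the fingers measure 114 mm over their backs; the gripper's body (76 mm by 85 mm) begins 54 mm behind the grasp point. The pads swing forward as they close: fully open they stand 13 mm farther back than shut.
Start: joints at [-1.316, 0.423, 1.63, -0, 1.089, -0.019], TCP at [169.013, -601.697, 231.319] pointing down, gripper open.
Joint ranges: [-3, 3], [-0.9, 2.11], [0.09, 2.58], [-1.31, 4.45], [0.11, 2.69], [-2.54, 2.54]. Speed limits (rad/s): [2.39, 2.39, 3.01, 3.14, 3.14, 3.14].

INTERFACE

Orientations are given as a rotation vector (axis times angle).
In Python, from workcell import env gives the robot as it stands. The module is installed in compiled form; this text tells all that it offers.
- The arm moves only by the shell command python3 -m handwheel 'ROWS' [FORCE]. ROWS is JSON, a list of rows, each a list of 3 entries, a list of its own where there are three numbers: the finger opening in m, from 0 to 0.0854, then the shift along the tool's x, y, z in m, then the turn about the tool's z in rad. A call has 1 to 10 rows; each row shifts and turns the pose as measured when the row begins, along the tool's axes as they then stand; what a row does not reach is not made up. A row lasts 1/10 s, in which the tool goes at most 50 mm and 8.59 degrees, less where a joint would pass 70% of its speed; a pose out of reach is approached as far as the arm can. A call with a gripper value outside its range is refused whole. The fingers move at their own pace and stop on an object; FORCE is the grip in N (left out, the last holds). Time passes only in rows, so rows that do not move let the fingers close. It gives the time, the measured TCP pose, the force and the opening at its end, in the units of the state.
- env.get_obs(): the state, without advancing time (a new reading comes with each control period).
- env.get_image(name): name is "side" or "top"; returns a dict with "image" (400x640x3 uint8, red, green, blue), "intrinsics" (3x3 intrinsics, pixels), "dist" ([k1, k2, p1, p2, k3] as OpenCV has them; the pictures are not rectified), "R" (3x3) and "t" (3): a world point X has camera coordinates R X + t. Camera axes: x right, y down, z forward; pixel columns grow to the right and rows downward; lengths in mm; the calibration is good to about 2 mm. A picture is of the moment at which its call begins. There is no depth.
- env.job_done(): hands the job in, once; it reports no verdict.
Trained networks look in a picture, given as the dict that the camera call returned (one of the last four; its "shot" number tells which), for a name from the list of things; names that differ only in an ending like _2 or _b are one class to them, and where a whole thing is asked for, a point or a joint stands for the part that bears it (a point fixed in the world has none). Each returns a list of dicts, best first, with "conf" (0 to 1); they miss things now and then, are a little off and sometimes report something else, mostly with a low value. They report only what shows in the picture. A call takes as long as a camera call.
- env.regions_of(picture, target): "mask" (400x640 bool, what is visible of it) and "extent" ([left, top, width, height] in pixels, round what is visible of it).
The state is a dict: "time_s": time; "joint_positions": joint angles; "joint_velocities": joint speeds; "joint_torque": joint torques, N m; "tcp_pos": TCP position; "ee_rot": TCP orientation; "ft_force": force on the tool from outside, world axes, zero at the start; "wrist_torque": the same for the moment, N m; "finger_gap": opening from 0.0 (shut) to 1.0 (fully open).
Only numpy, scipy, OpenCV 4.12 (cv2) and the standard library are available. Lean on these libraries where they do the work, as an engineer would, in place of code of your own. Each camera call takes 0.05 s, during which the arm holds its last target.

## Working session

There is one attempt and no reset: what is moved stays moved. The work goes in short steps, Python scripts to look and compute and a shell command to move; the robot and the scene stay as the last step left them, time stands still between calls to the robot, and variables do not carry over. Pictures are saved under pics/ and viewed, and the job is handed in when it is done.

```bash
mkdir -p pics; ls; cat > h.py <<'E'
import numpy as np, cv2
from workcell import env
def shot(n,tag):
    p=env.get_image(n); cv2.imwrite(f'pics/{tag}_{n}.png',p['image'][:,:,::-1]); return p
E
python3 - <<'E'
from h import *
o=env.get_obs(); print({k:np.round(v,3) for k,v in o.items()})
for n in('side','top'):
    p=shot(n,'a'); print(n,p['intrinsics'],p['dist'],np.round(p['R'],3),p['t'],p['R'].T@-p['t'])
    for t in ['grey_centre','red_centre','green_centre','grey_yellow_end','red_yellow_end','green_yellow_end','pot1','bottle','scanner','rack','bin']:
        for r in env.regions_of(p,t)[:3]: print(t,round(r['conf'],2),r['extent'])
E
```

```text
pics
{'time_s': np.float64(0.0), 'joint_positions': array([-1.316,  0.424,  1.631,  0.   ,  1.089, -0.019]), 'joint_velocities': array([ 0.001,  0.002, -0.001,  0.001, -0.002, -0.   ]), 'joint_torque': array([-2.0000e-03, -5.5740e+01, -2.8174e+01, -0.0000e+00,  7.0000e-03,
       -0.0000e+00]), 'tcp_pos': array([ 168.886, -601.168,  230.561]), 'ee_rot': array([-3.111, -0.429,  0.   ]), 'ft_force': array([ 0.45 , -0.645, -0.206]), 'wrist_torque': array([-0.011,  0.015, -0.002]), 'finger_gap': np.float64(0.999)}
side [[498.91069571   0.         324.71850552]
 [  0.         498.91069571 199.11461331]
 [  0.           0.           1.        ]] [-0.07515865  0.          0.          0.          0.        ] [[-0.965 -0.262 -0.004]
 [-0.132  0.499 -0.857]
 [ 0.226 -0.826 -0.516]] [ 590.25730782  154.47724572 1188.21106232] [ 321.23556193 1059.32371527  747.49810537]
grey_centre 0.86 [341.0, 169.5, 54.2, 29.3]
red_centre 0.73 [309.4, 243.2, 70.7, 30.2]
green_centre 0.86 [309.1, 260.6, 70.6, 34.8]
grey_yellow_end 0.97 [342.2, 168.0, 53.8, 32.6]
red_yellow_end 0.61 [310.1, 240.2, 71.0, 34.3]
gr
[... 519 characters left out ...]
 -9.69973124 1126.26824169]
grey_centre 0.78 [374.0, 185.3, 40.1, 62.6]
red_centre 0.91 [207.7, 188.0, 42.9, 65.4]
red_centre 0.53 [216.6, 197.3, 37.2, 58.1]
green_centre 0.51 [218.2, 206.5, 3.2, 2.6]
grey_yellow_end 0.61 [375.0, 189.1, 40.7, 54.0]
grey_yellow_end 0.6 [216.6, 200.1, 34.8, 53.3]
red_yellow_end 0.96 [209.5, 197.0, 41.1, 56.0]
red_yellow_end 0.6 [298.0, 176.9, 23.9, 34.7]
green_yellow_end 0.53 [219.0, 205.8, 28.6, 20.0]
pot1 0.52 [383.9, 211.5, 12.8, 14.9]
pot1 0.47 [380.8, 198.9, 12.7, 8.3]
bottle 0.98 [297.2, 179.9, 25.2, 31.6]
scanner 0.78 [308.6, 95.7, 33.7, 64.1]
scanner 0.44 [376.1, 187.7, 39.3, 55.7]
rack 0.7 [457.2, 190.8, 35.1, 48.8]
bin 0.38 [383.2, 196.2, 10.0, 11.9]
```

View pics/a_side.png

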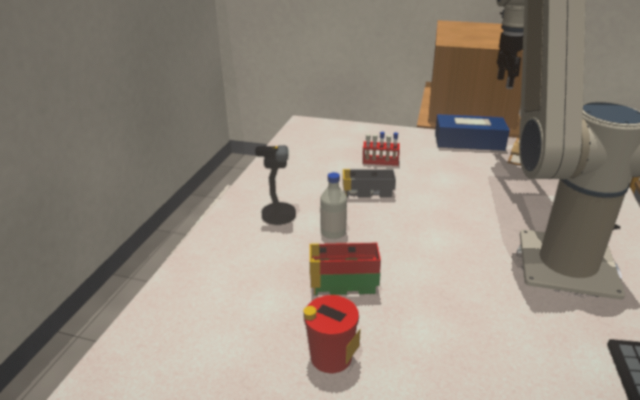

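View pics/a_top.png

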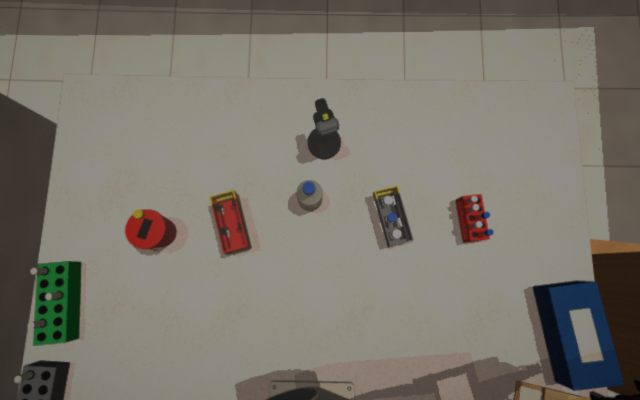

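```bash
python3 - <<'E'
import cv2,numpy as np
t=cv2.imread('pics/a_top.png');s=cv2.imread('pics/a_side.png')
g=t[170:270,190:260];h=t[170:270,360:430]
cv2.imwrite('pics/z_top.png',cv2.resize(np.hstack([g,h]),(770,550),interpolation=cv2.INTER_CUBIC))
g=s[230:310,300:400];h=s[150:230,320:420]
cv2.imwrite('pics/z_side.png',cv2.resize(np.hstack([g,h]),(800,320),interpolation=cv2.INTER_CUBIC))
E
```

```text
(no output)
```

View pics/z_top.png

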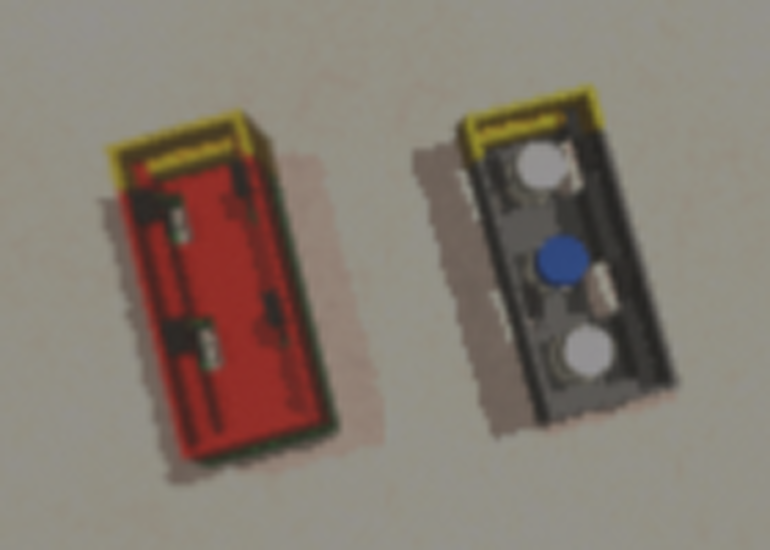

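View pics/z_side.png

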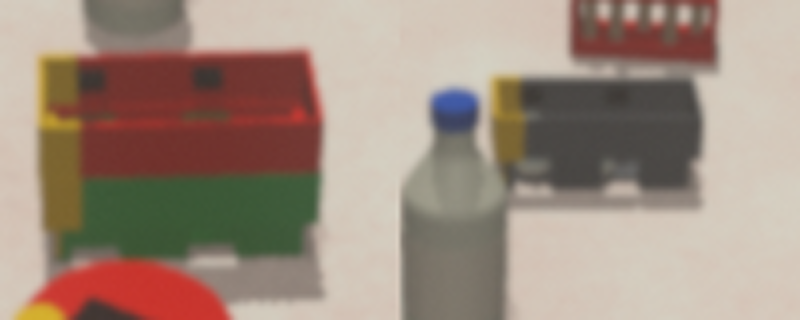

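The side view shows red on green at about (345,265), yellow end to the left (far from the robot, +x), with grey at (368,182). The top view shows red at (230,223) and grey at (393,217), both with the yellow end at the top (+x). The pots stand upright inside the grey tray. Next I fit the rim rectangles in both views.

```bash
cat >> h.py <<'E'
from scipy.optimize import least_squares
def proj(p,X):
    return cv2.projectPoints(np.asarray(X,float).reshape(-1,1,3),cv2.Rodrigues(p['R'])[0],p['t'].reshape(3,1),p['intrinsics'],p['dist'])[0].reshape(-1,2)
def rect(q,L=150,W=64):  # q=x,y,ztop,yaw ; order YL(+y),YR,PL,PR
    c,s=np.cos(q[3]),np.sin(q[3]); P=np.array([[L/2,W/2],[L/2,-W/2],[-L/2,W/2],[-L/2,-W/2]])
    return np.c_[P[:,0]*c-P[:,1]*s+q[0],P[:,0]*s+P[:,1]*c+q[1],np.full(4,q[2])]
def fit(obs,q0):  # obs: list of (pic, 4x2 with nan)
    def f(q):
        r=np.concatenate([(proj(p,rect(q))-o).ravel() for p,o in obs]); return r[~np.isnan(r)]
    s=least_squares(f,q0); return s.x,f(s.x)
def edgefit(pics,q0,it=6,win=3.0,faces=None,n=40,zfix=None):
    """refine rect by max gradient along normals of the outer rim edges"""
    q=np.array(q0,float)
    E=[(0,1),(2,3),(0,2),(1,3)]
    G=[cv2.GaussianBlur(p['image'].astype(np.float32),(0,0),0.7) for p in pics]
    def line(p,q):
        R=rect(q); out=[]
        for a,b in E: out.append(proj(p,R[a]+(R[b]-R[a])*np.linspace(.08,.92,n)[:,None]))
        return out
    for k in range(it):
        D=[]
        for p,g,sel in zip(pics,G,faces):
            for j,l in enumerate(line(p,q)):
                if not sel[j]: D.append(None);continue
                d=l[-1]-l[0]; nn=np.array([-d[1],d[0]])/np.hypot(*d)
                cen=rect(q).mean(0); cc=proj(p,cen)[0]
                if (l.mean(0)-cc)@nn<0: nn=-nn
                ss=np.arange(-win,win+.01,.25)
                M=l[None]+ss[:,None,None]*nn
                v=cv2.remap(g,M[...,0].astype(np.float32),M[...,1].astype(np.float32),cv2.INTER_LINEAR).mean(1)
                gr=np.abs(np.gradient(v,axis=0)).sum(1)*np.exp(-.5*(ss/win)**2)
                i=int(np.argmax(gr)); D.append((l+ss[i]*nn,nn,ss[i]))
        def f(x):
            r=[];i=0
            for p in pics:
                for l in line(p,x):
                    if D[i] is not None: r.append(((l-D[i][0])@D[i][1])/np.sqrt(n))
                    i+=1
            return np.concatenate(r+[[(x[2]-zfix)*.3]] if zfix else r)
        q=least_squares(f,q).x
    return q,[None if d is None else round(float(d[2]),2) for d in D]
def draw(p,qs,tag,box,sc):
    im=cv2.resize(p['image'][box[1]:box[3],box[0]:box[2],::-1],None,fx=sc,fy=sc,interpolation=cv2.INTER_CUBIC)
    for q in qs:
        P=(proj(p,rect(q))-[box[0],box[1]]+.5)*sc-.5; P=np.round(P[[0,1,3,2]]*8).astype(int)
        cv2.polylines(im,[P.reshape(-1,1,2)],True,(255,255,0),1,cv2.LINE_AA,3)
    cv2.imwrite(f'pics/{tag}.png',im)
E
python3 - <<'E'
from h import *
S=shot('side','b');T=shot('top','b')
def tz(a,ox,oy,sx=0,s=5.5): return (np.array(a,float)-[sx,0]+.5)/s-.5+[ox,oy]
rt=tz([(108,148),(240,110),(187,460),(328,428)],190,170)
gt=tz([(463,118),(597,88),(545,425),(675,385)],360,170,385)
rs=tz([(40,122),(40,57),(322,122),(308,52)],300,230,0,4)
gs=tz([(495,112),(492,77),(702,115),(695,78)],320,150,400,4)
for nm,a,b,q0,z in(('red',rt,rs,[650,200,100,.2],99),('grey',gt,gs,[650,-200,64,.2],64)):
    q,r=fit([(T,a),(S,b)],q0); print(nm,np.round(q,2),np.round(r,1))
    q2,d=edgefit([T,S],q,faces=[[1,1,1,1],[1,1,1,1]]); print(np.round(q2,2),d)
    draw(T,[q2],f'f_{nm}_t',(190,170,260,270) if nm=='red' else (360,170,430,270),5.5)
    draw(S,[q2],f'f_{nm}_s',(300,230,400,310) if nm=='red' else (320,150,420,230),5.5)
import subprocess
a=[cv2.imread(f'pics/f_{n}_{v}.png') for n in('red','grey') for v in 'ts']
H=550
cv2.imwrite('pics/f_all.png',cv2.resize(np.vstack([np.hstack([cv2.copyMakeBorder(x,0,H-x.shape[0],0,0,0) for x in a[i:i+2]]) for i in (0,2)]),None,fx=.54,fy=.54,interpolation=cv2.INTER_AREA))
E
```

```text
red [5.0844e+02 2.1705e+02 9.6560e+01 3.0000e-01] [ 0.5 -0.1  0.7  0.1 -0.2 -0.1 -1.  -1.4  0.   1.4 -0.1 -0.4  0.8 -0.3
  0.6 -0.6]
[5.0772e+02 2.1357e+02 9.2440e+01 2.9000e-01] [0.5, 2.25, 1.25, 1.0, 0.75, -0.75, 0.0, 0.25]
grey [ 5.3472e+02 -2.0704e+02  6.4370e+01  2.5000e-01] [ 0.3 -0.5 -0.7 -0.4  0.1 -0.9  0.3  0.8 -0.2  1.   0.3 -0.7  0.7  0.6
  0.2 -0.6]
[ 5.3298e+02 -2.0422e+02  6.5610e+01  2.5000e-01] [-0.5, 0.5, 1.0, 0.75, 0.0, -1.0, -1.0, -1.0]
```

View pics/f_all.png

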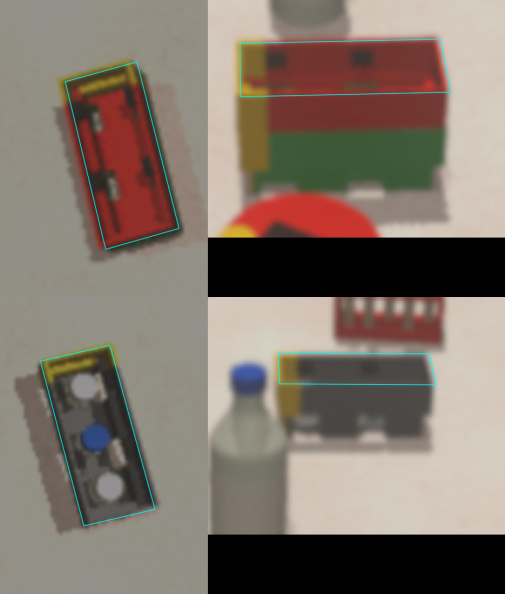

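The corner fits match the given sizes: rim tops come out at 97 and 64 against 99 and 64. Grasping tolerates these errors, so I'll plan the move to red and measure the fit relatively later.

```bash
cat >> h.py <<'E'
from scipy.spatial.transform import Rotation as Ro
def pose():
    o=env.get_obs(); R=Ro.from_rotvec(o['ee_rot']).as_matrix(); return o,R,np.arctan2(R[1,0],R[0,0])
def plan(tgt,dyaw=None,yaw=None):
    o,R,y=pose(); 
    d=R.T@(np.array(tgt)-o['tcp_pos']); 
    print('t',round(float(o['time_s']),2),'tcp',np.round(o['tcp_pos'],1),'yaw',round(y,3),'tilt z',np.round(R[:,2],3),'j',np.round(o['joint_positions'],2),'F',np.round(o['ft_force'],1),'gap',round(float(o['finger_gap']),3))
    print('tool shift mm',np.round(d,1), 'turn needed', None if yaw is None else round(-((yaw-y+np.pi)%(2*np.pi)-np.pi),3))
E
python3 - <<'E'
from h import *
plan([508,216,260],yaw=.30)
S=env.get_image('side');T=env.get_image('top')
# bystander rough bases from top view mask base centre / side
for n in ['bottle','scanner','rack','bin']:
    for p,nm in((T,'T'),(S,'S')):
        r=env.regions_of(p,n)
        if r:
            e=r[0]['extent']; uv=np.array([[e[0]+e[2]/2,e[1]+e[3]/2]]); x=cv2.undistortPoints(uv.reshape(1,1,2),p['intrinsics'],p['dist'])[0,0]
            d=p['R'].T@np.r_[x,1]; c=-p['R'].T@p['t']; z=dict(bottle=85,scanner=100,rack=50,bin=63)[n]
            print(n,nm,round(r[0]['conf'],2),np.round(c+d*(z-c[2])/d[2]))
E
```

```text
t 1.3 tcp [ 169.  -601.7  231.3] yaw 0.274 tilt z [-0.  0. -1.] j [-1.32  0.42  1.63 -0.    1.09 -0.02] F [-0.7  0.4  0.9] gap 0.996
tool shift mm [ 547.5 -695.6  -28.7] turn needed -0.026
bottle T 0.55 [581.  14.  85.]
bottle S 0.9 [583.  26.  85.]
scanner T 0.85 [762. -25. 100.]
scanner S 0.23 [513. -90. 100.]
rack T 0.64 [ 541. -428.   50.]
rack S 0.73 [ 534. -405.   50.]
bin T 0.73 [488. 429.  63.]
bin S 0.56 [485. 423.  63.]
```

```bash
python3 -m handwheel '[[0.0854,[0.027,-0.035,0],0],[0.0854,[0.027,-0.035,0],0],[0.0854,[0.027,-0.035,0],0],[0.0854,[0.027,-0.035,0],0],[0.0854,[0.027,-0.035,0],0],[0.0854,[0.027,-0.035,0],0],[0.0854,[0.027,-0.035,0],0],[0.0854,[0.027,-0.035,0],0],[0.0854,[0.027,-0.035,0],0],[0.0854,[0.027,-0.035,0],0]]' 40; python3 -c "
from h import *
plan([508,216,260],yaw=.3)"
```

```text
time_s: 2.8
tcp_pos: [338.8, -183.7, 231.0]
ee_rot: [3.107, 0.412, 0.006]
ft_force: [0.4, -0.3, 0.9]
finger_gap: 0.999
t 2.8 tcp [ 338.8 -183.7  231. ] yaw 0.264 tilt z [ 0.005 -0.007 -1.   ] j [-0.52  0.06  2.13 -0.    0.95  0.78] F [ 0.4 -0.3  0.9] gap 0.999
tool shift mm [ 267.7 -341.5  -31. ] turn needed -0.036
```

```bash
python3 -m handwheel '[[0.0854,[0.027,-0.034,0],-0.004],[0.0854,[0.027,-0.034,0],-0.004],[0.0854,[0.027,-0.034,0],-0.004],[0.0854,[0.027,-0.034,0],-0.004],[0.0854,[0.027,-0.034,0],-0.004],[0.0854,[0.027,-0.034,0],-0.004],[0.0854,[0.027,-0.034,0],-0.004],[0.0854,[0.027,-0.034,0],-0.004],[0.0854,[0.027,-0.034,0],-0.004],[0.0854,[0.025,-0.034,0],-0.004]]'; python3 -c "
from h import *
plan([508,216,150],yaw=.3)
S=shot('side','c');T=shot('top','c')
cv2.imwrite('pics/c2.png',cv2.resize(S['image'][150:330,240:440,::-1],None,fx=3,fy=3))"
```

```text
time_s: 3.8
tcp_pos: [506.6, 236.8, 232.7]
ee_rot: [3.095, 0.479, 0.021]
ft_force: [0.7, -0.2, -0.4]
finger_gap: 1.0
t 3.8 tcp [506.6 236.8 232.7] yaw 0.307 tilt z [ 0.015 -0.008 -1.   ] j [ 0.42  0.32  1.78 -0.02  1.03  1.69] F [ 0.7 -0.2 -0.4] gap 1.0
tool shift mm [-5.9 19.2 82.9] turn needed 0.007
```

View pics/c2.png

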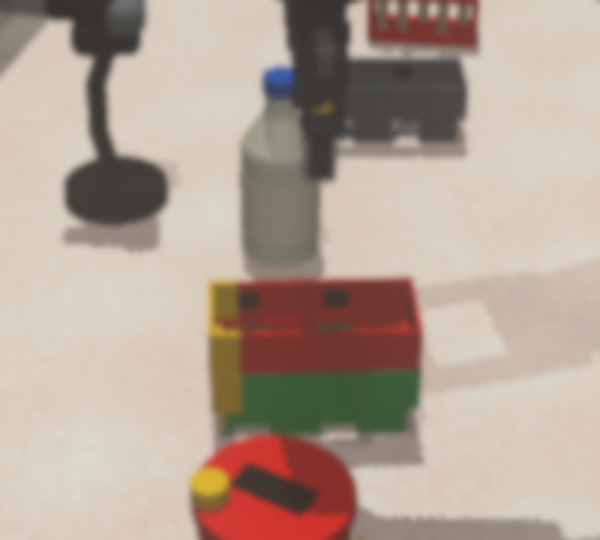

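View pics/c_top.png

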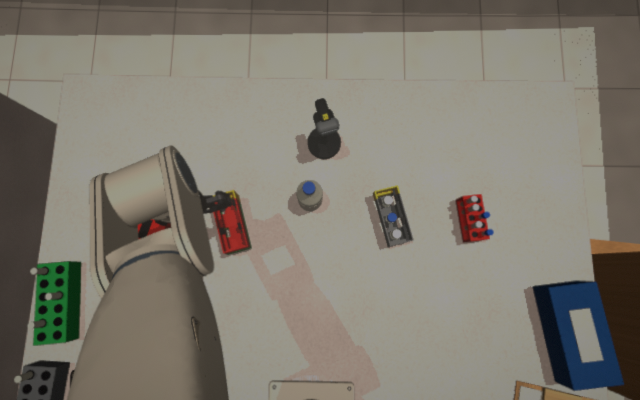

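```bash
python3 -m handwheel '[[0.0854,[-0.006,0.019,0.02],0.007],[0.0854,[0,0,0.03],0],[0.0854,[0,0,0.02],0],[0.0854,[0,0,0],0]]'; python3 -c "
from h import *
plan([508,216,66],yaw=.3)
S=shot('side','d')
o,R,y=pose();print('proj tcp',proj(S,o['tcp_pos']))
cv2.imwrite('pics/d2.png',cv2.resize(S['image'][190:310,280:420,::-1],None,fx=5,fy=5))"
```

```text
time_s: 4.3
tcp_pos: [509.7, 219.5, 161.9]
ee_rot: [3.096, 0.479, 0.028]
ft_force: [-0.6, -0.7, -0.6]
finger_gap: 1.005
t 4.3 tcp [509.7 219.5 161.9] yaw 0.307 tilt z [ 0.019 -0.005 -1.   ] j [ 0.39  0.41  1.85 -0.02  0.87  1.67] F [-0.6 -0.7 -0.6] gap 1.005
tool shift mm [-4.2  1.8 95.8] turn needed 0.007
proj tcp [[343.71484452 226.48938718]]
```

View pics/d2.png

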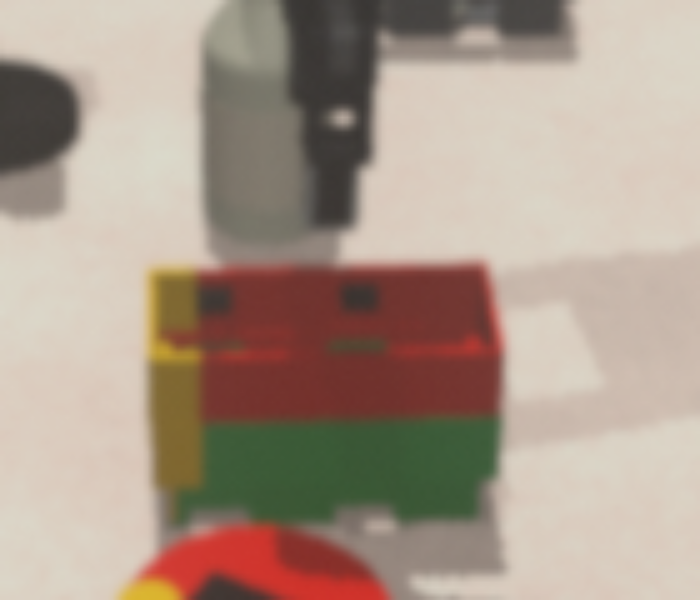

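```bash
python3 -c "
from h import *
S=env.get_image('side');o,R,y=pose()
for b in(0,13):
  for s in(-1,1): print(b,s,(proj(S,o['tcp_pos']+R@[0,s*48,-b])-[280,190]+.5)*5)
"; python3 -m handwheel '[[0.0854,[-0.002,0.001,0.02],0.003],[0.0854,[0,0,0.015],0],[0.0854,[0,0,0],0]]'; python3 -c "
from h import *
plan([507,217,66],yaw=.3)
S=shot('side','e')
cv2.imwrite('pics/e2.png',cv2.resize(S['image'][190:310,280:420,::-1],None,fx=5,fy=5))"
```

```text
0 -1 [[327.6960816  251.49178706]]
0 1 [[310.77488309 119.74451597]]
13 -1 [[328.95830026 225.02182611]]
13 1 [[311.82514554  94.42450141]]
time_s: 4.7
tcp_pos: [513.2, 219.3, 132.5]
ee_rot: [3.1, 0.474, 0.045]
ft_force: [-0.4, 0.3, -0.4]
finger_gap: 0.998
t 4.7 tcp [513.2 219.3 132.5] yaw 0.303 tilt z [ 0.029 -0.001 -1.   ] j [ 0.39  0.45  1.86 -0.02  0.8   1.67] F [-0.4  0.3 -0.4] gap 0.998
tool shift mm [-8.5 -0.3 66.3] turn needed 0.003
```

View pics/e2.png

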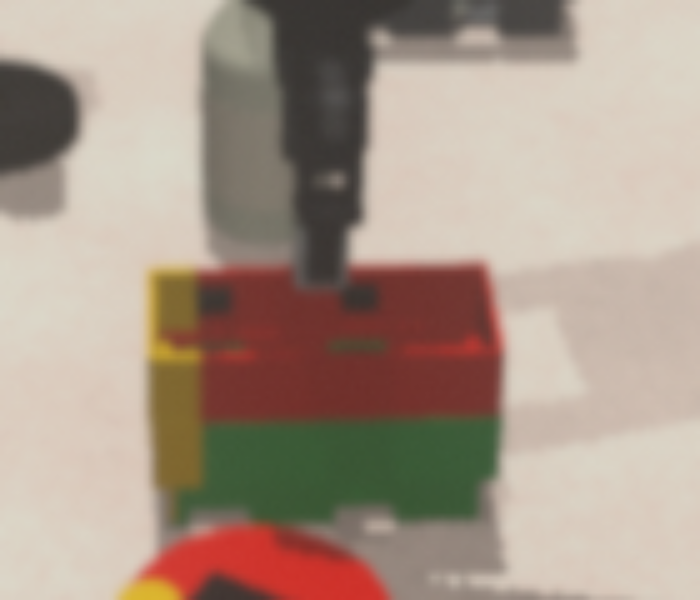

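```bash
python3 -m handwheel '[[0.0854,[-0.008,0,0.01],0],[0.0854,[-0.003,0,0.02],0],[0.0854,[-0.003,0,0.02],0],[0.0854,[0,0,0],0]]'; python3 -c "
from h import *
plan([507,217,66],yaw=.3)
"
```

```text
time_s: 5.15
tcp_pos: [502.6, 215.8, 84.0]
ee_rot: [3.101, 0.474, 0.056]
ft_force: [-0.5, 0.3, 0.1]
finger_gap: 0.998
t 5.15 tcp [502.6 215.8  84. ] yaw 0.304 tilt z [ 0.036  0.002 -0.999] j [ 0.39  0.52  1.91 -0.02  0.68  1.67] F [-0.5  0.3  0.1] gap 0.998
tool shift mm [ 4.   0.  18.2] turn needed 0.004
```

```bash
python3 -m handwheel '[[0.0854,[0.003,0,0.009],0],[0.0854,[0,0,0.008],0],[0.0854,[0,0,0],0],[0.06,[0,0,0],0],[0.05,[0,0,0],0],[0.05,[0,0,0],0],[0.05,[0,0,0],0],[0.05,[0,0,0],0],[0.05,[0,0,0],0],[0.05,[0,0,0],0]]' 40; python3 -c "
from h import *
plan([507,217,66],yaw=.3)
S=shot('side','g')
cv2.imwrite('pics/g2.png',cv2.resize(S['image'][190:310,280:420,::-1],None,fx=5,fy=5))"
```

```text
time_s: 6.15
tcp_pos: [507.9, 217.6, 68.9]
ee_rot: [3.102, 0.475, 0.062]
ft_force: [0.0, 0.7, -1.6]
finger_gap: 0.742
t 6.15 tcp [507.9 217.6  68.9] yaw 0.304 tilt z [ 0.039  0.003 -0.999] j [ 0.39  0.55  1.91 -0.02  0.65  1.67] F [ 0.   0.7 -1.6] gap 0.742
tool shift mm [-1.1  0.3  2.9] turn needed 0.004
```

View pics/g2.png

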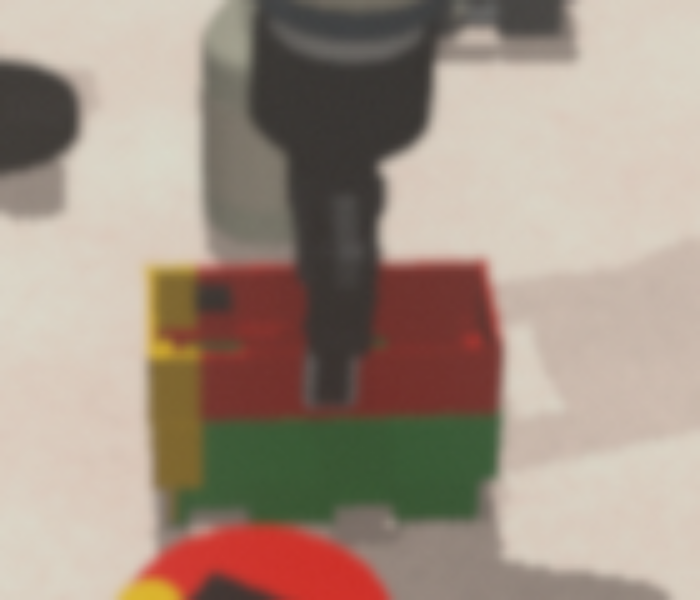

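```bash
python3 -m handwheel '[[0.05,[0,0,0],0],[0.05,[0,0,-0.005],0],[0.05,[0.0005,0,-0.015],0],[0.05,[0.0005,0,-0.015],0],[0.05,[0,0,0],0]]' 60; python3 -c "
from h import *
plan([507,217,270],yaw=.3)
S=shot('side','h')
cv2.imwrite('pics/h2.png',cv2.resize(S['image'][190:310,280:420,::-1],None,fx=5,fy=5))"
```

```text
time_s: 6.7
tcp_pos: [507.0, 217.6, 105.0]
ee_rot: [3.102, 0.475, 0.059]
ft_force: [0.5, 0.6, -2.5]
finger_gap: 0.736
t 6.7 tcp [507.  217.6 105. ] yaw 0.304 tilt z [ 0.038  0.003 -0.999] j [ 0.39  0.49  1.9  -0.02  0.72  1.67] F [ 0.5  0.6 -2.5] gap 0.736
tool shift mm [   5.9    2.1 -164.9] turn needed 0.004
```

View pics/h2.png

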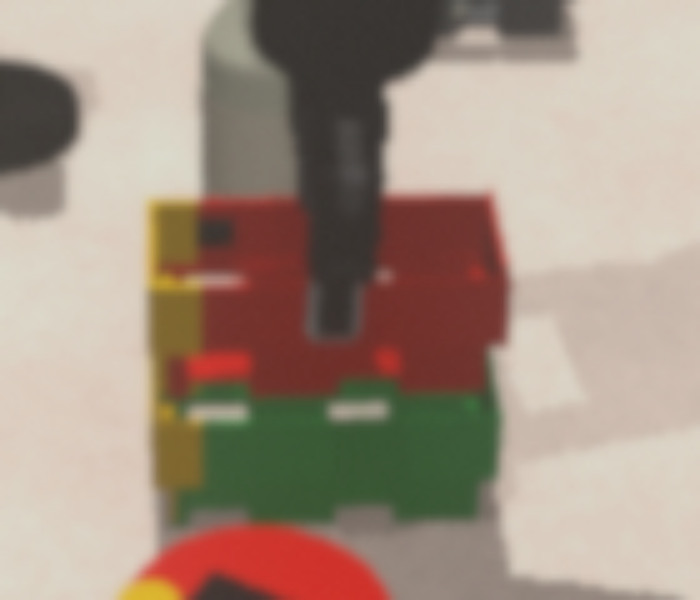

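The side view shows red lifted level at zoom (330,290), with green left on the desk. I keep lifting.

```bash
python3 -m handwheel '[[0.05,[0.001,0,-0.02],0],[0.05,[0.001,0,-0.03],0],[0.05,[0.001,0,-0.04],0],[0.05,[0.001,0,-0.04],0],[0.05,[0.001,0,-0.025],0],[0.05,[0,0,-0.01],0],[0.05,[0,0,0],0]]' 60; python3 -c "
from h import *
plan([450,20,270],yaw=.3)
"
```

```text
time_s: 7.45
tcp_pos: [502.4, 217.4, 269.1]
ee_rot: [3.099, 0.474, 0.042]
ft_force: [-0.0, 0.5, -2.4]
finger_gap: 0.742
t 7.45 tcp [502.4 217.4 269.1] yaw 0.304 tilt z [ 0.028 -0.002 -1.   ] j [ 0.39  0.25  1.78 -0.01  1.08  1.67] F [-0.   0.5 -2.4] gap 0.742
tool shift mm [-109.   172.7   -2.1] turn needed 0.004
```

```bash
python3 -m handwheel '[[0.05,[-0.005,0.02,0],0],[0.05,[-0.01,0.041,0],0],[0.05,[-0.01,0.041,0],0],[0.05,[-0.01,0.041,0],0],[0.05,[-0.01,0.041,0],0],[0.05,[-0.01,0.041,0],0],[0.05,[-0.01,0.041,0],0],[0.05,[-0.01,0.041,0],0],[0.05,[-0.01,0.041,0],0],[0.05,[-0.005,0.03,0],0]]' 60; python3 -c "
from h import *
plan([533,-206,270],yaw=.25+np.pi)
"
```

```text
time_s: 8.45
tcp_pos: [521.4, -180.2, 248.2]
ee_rot: [-3.102, -0.487, 0.001]
ft_force: [1.2, 0.3, -1.6]
finger_gap: 0.735
t 8.45 tcp [ 521.4 -180.2  248.2] yaw 0.312 tilt z [-0.001  0.001 -1.   ] j [-0.35  0.3   1.78  0.    1.07  0.9 ] F [ 1.2  0.3 -1.6] gap 0.735
tool shift mm [  3.1  28.1 -21.8] turn needed -3.08
```

```bash
python3 -m handwheel '[[0.05,[0.001,0.012,-0.01],0],[0.05,[0.001,0.012,-0.01],-0.05],[0.05,[0,0,0],-0.14],[0.05,[0,0,0],-0.14],[0.05,[0,0,0],-0.14],[0.05,[0,0,0],-0.14],[0.05,[0,0,0],-0.14],[0.05,[0,0,0],-0.14],[0.05,[0,0,0],-0.14],[0.05,[0,0,0],-0.14]]' 60; python3 -m handwheel '[[0.05,[0,0,0],-0.14],[0.05,[0,0,0],-0.14],[0.05,[0,0,0],-0.14],[0.05,[0,0,0],-0.14],[0.05,[0,0,0],-0.14],[0.05,[0,0,0],-0.14],[0.05,[0,0,0],-0.14],[0.05,[0,0,0],-0.14],[0.05,[0,0,0],-0.14],[0.05,[0,0,0],-0.14]]' 60;python3 -c "
from h import *
plan([533,-206,270],yaw=.25+np.pi)
"
```

```text
time_s: 9.45
tcp_pos: [525.7, -200.6, 253.0]
ee_rot: [-2.255, -2.15, 0.015]
ft_force: [-0.4, 0.0, -1.3]
finger_gap: 0.736
time_s: 10.45
tcp_pos: [521.2, -190.3, 239.5]
ee_rot: [-0.236, -3.084, -0.031]
ft_force: [-0.4, -0.3, -2.2]
finger_gap: 0.738
t 10.45 tcp [ 521.2 -190.3  239.5] yaw 2.99 tilt z [-0.047  0.024 -0.999] j [-0.37  0.33  1.75  0.01  1.11 -1.79] F [-0.4 -0.3 -2.2] gap 0.738
tool shift mm [-12.5 -13.3 -31.4] turn needed -0.402
```

```bash
python3 -m handwheel '[[0.05,[-0.004,-0.004,0],-0.1],[0.05,[-0.004,-0.004,0],-0.1],[0.05,[-0.004,-0.005,0],-0.1],[0.05,[0,0,0],-0.05],[0.05,[0,0,0],0]]' 60;python3 -c "
from h import *
plan([533,-206,270],yaw=.25+np.pi)
S=shot('side','i');T=shot('top','i')
cv2.imwrite('pics/i2.png',np.hstack([cv2.resize(S['image'][100:220,300:420,::-1],(400,400)),cv2.resize(T['image'][150:270,340:460,::-1],(400,400))]))"
```

```text
time_s: 10.95
tcp_pos: [530.7, -199.1, 232.0]
ee_rot: [0.337, -3.069, -0.054]
ft_force: [-0.6, -0.5, -1.5]
finger_gap: 0.739
t 10.95 tcp [ 530.7 -199.1  232. ] yaw -2.922 tilt z [-0.057  0.029 -0.998] j [-0.38  0.37  1.72  0.01  1.12 -2.18] F [-0.6 -0.5 -1.5] gap 0.739
tool shift mm [  1.2  -5.7 -38.3] turn needed -0.03
```

View pics/i2.png

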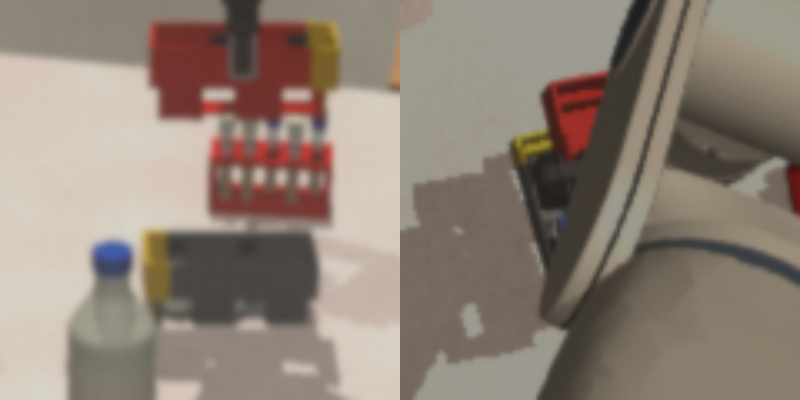

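```bash
python3 -m handwheel '[[0.05,[0,-0.003,0.03],-0.01],[0.05,[0,-0.002,0.03],-0.01],[0.05,[0,-0.001,0.03],-0.01],[0.05,[0,0,0],0],[0.05,[0,0,0],0]]' 60;python3 -c "
from h import *
plan([533,-206,120],yaw=.25+np.pi)
S=shot('side','j')
cv2.imwrite('pics/j2.png',cv2.resize(S['image'][130:205,320:420,::-1],None,fx=8,fy=8,interpolation=cv2.INTER_CUBIC))"
```

```text
time_s: 11.55
tcp_pos: [528.1, -201.5, 140.5]
ee_rot: [0.374, -3.067, -0.053]
ft_force: [1.0, 0.5, -2.3]
finger_gap: 0.731
t 11.55 tcp [ 528.1 -201.5  140.5] yaw -2.898 tilt z [-0.055  0.028 -0.998] j [-0.39  0.48  1.78  0.01  0.94 -2.21] F [ 1.   0.5 -2.3] gap 0.731
tool shift mm [-4.6 -6.4 20.1] turn needed -0.006
```

View pics/j2.png

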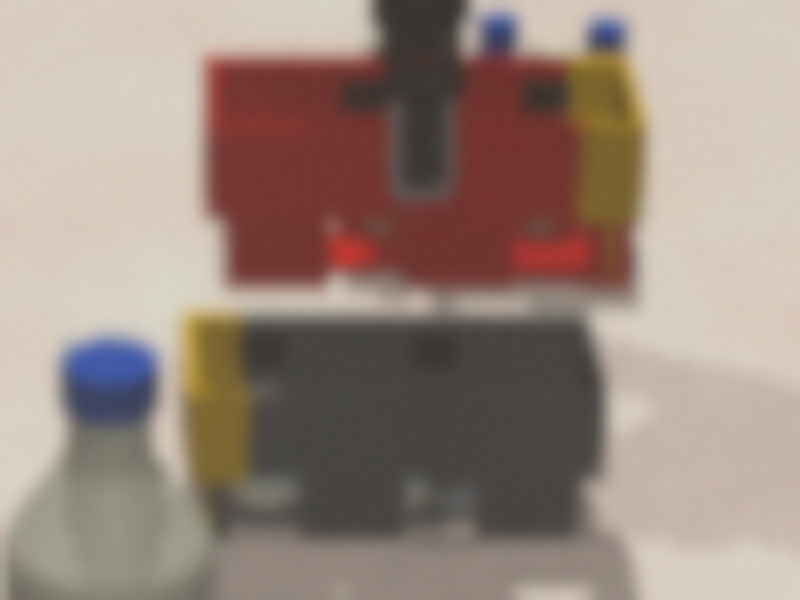

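```bash
cat >> h.py <<'E'
def T4(R,t): M=np.eye(4);M[:3,:3]=R;M[:3,3]=t;return M
def wire():
    r=[]
    for L,W,z in((150,64,32),(150,64,-3),(136,50,-3),(136,50,-32)):
        r.append([(sx*L/2,sy*W/2,z) for sx,sy in((1,1),(1,-1),(-1,-1),(-1,1))])
    return np.array(r)
def drawT(p,Ts,tag,box,sc):
    im=cv2.resize(p['image'][box[1]:box[3],box[0]:box[2],::-1],None,fx=sc,fy=sc,interpolation=cv2.INTER_CUBIC)
    for M,col in Ts:
        for i,r in enumerate(wire()):
            if i==2: continue
            X=(M[:3,:3]@r.T).T+M[:3,3]
            P=(proj(p,X)-[box[0],box[1]]+.5)*sc-.5
            cv2.polylines(im,[np.round(P*8).astype(int).reshape(-1,1,2)],True,col,1,cv2.LINE_AA,3)
    cv2.imwrite(f'pics/{tag}.png',im)
def tray(x,y,zc,yaw): return T4(Ro.from_euler('z',yaw).as_matrix(),[x,y,zc])
Rg=Ro.from_rotvec([3.102,.475,.062]).as_matrix()
GR=np.linalg.inv(T4(Rg,[507.9,217.6,68.9]))@tray(508.4,217.1,67,.30)  # tool->red tray
def held(G):
    o=env.get_obs(); return T4(Ro.from_rotvec(o['ee_rot']).as_matrix(),o['tcp_pos'])@G
E
python3 - <<'E'
from h import *
S=env.get_image('side'); M=held(GR); print(np.round(M,3))
G=tray(534,-206,32,.25)
drawT(S,[(M,(255,255,0)),(G,(0,255,255))],'k',(320,130,420,205),8)
E
```

```text
[[-9.72000e-01  2.36000e-01  1.40000e-02  5.27786e+02]
 [-2.37000e-01 -9.71000e-01 -2.80000e-02 -2.00996e+02]
 [ 7.00000e-03 -3.10000e-02  9.99000e-01  1.39217e+02]
 [ 0.00000e+00  0.00000e+00  0.00000e+00  1.00000e+00]]
```

View pics/k.png

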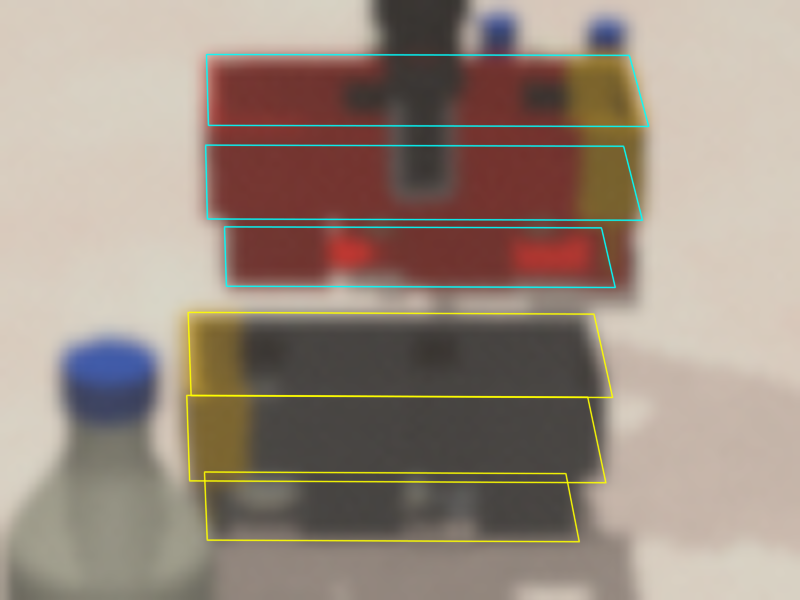

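```bash
python3 - <<'E'
from h import *
T=dict(env.get_image('top')); T['image']=cv2.imread('pics/b_top.png')[:,:,::-1]
S=dict(env.get_image('side')); S['image']=cv2.imread('pics/b_side.png')[:,:,::-1]
for i,g in enumerate([(535.5,-206.5,.25)]):
    G=tray(g[0],g[1],32,g[2])
    drawT(T,[(G,(0,255,255))],f'l{i}',(365,175,425,255),7)
    drawT(S,[(G,(0,255,255))],f'm{i}',(335,160,405,205),8)
a=cv2.imread('pics/l0.png');b=cv2.imread('pics/m0.png');h=max(a.shape[0],b.shape[0])
cv2.imwrite('pics/lm.png',cv2.resize(np.hstack([cv2.copyMakeBorder(x,0,h-x.shape[0],0,0,0) for x in(a,b)]),None,fx=.81,fy=.81,interpolation=cv2.INTER_AREA))
E
```

```text
(no output)
```

View pics/lm.png

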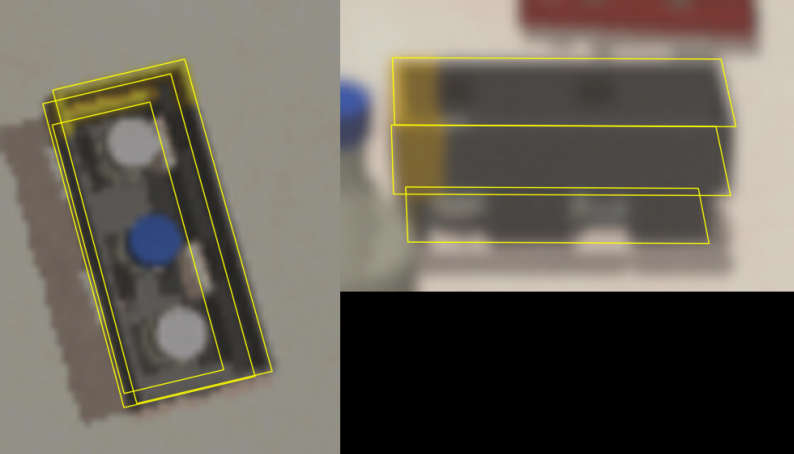

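```bash
python3 -c "
from h import *
plan([536,-208.2,105],yaw=.25+np.pi)";python3 -m handwheel '[[0.05,[-0.004,-0.004,0.01],0],[0.05,[-0.003,-0.004,0.015],0],[0.05,[-0.002,-0.001,0.01],0],[0.05,[0,0,0],0]]' 60;python3 -c "
from h import *
plan([536,-208.2,105],yaw=.25+np.pi); M=held(GR);print(np.round(M,3))
"
```

```text
t 11.75 tcp [ 528.8 -201.8  141.6] yaw -2.897 tilt z [-0.052  0.027 -0.998] j [-0.39  0.48  1.78  0.01  0.94 -2.21] F [-0.2  0.  -1.4] gap 0.732
tool shift mm [-7.1 -9.3 36. ] turn needed -0.006
time_s: 12.15
tcp_pos: [540.6, -208.8, 105.6]
ee_rot: [0.375, -3.074, -0.047]
ft_force: [-1.2, -0.9, -2.6]
finger_gap: 0.735
t 12.15 tcp [ 540.6 -208.8  105.6] yaw -2.898 tilt z [-0.047  0.025 -0.999] j [-0.39  0.55  1.77  0.01  0.87 -2.21] F [-1.2 -0.9 -2.6] gap 0.735
tool shift mm [4.3 1.6 0.8] turn needed -0.006
[[-9.72000e-01  2.36000e-01  8.00000e-03  5.40074e+02]
 [-2.36000e-01 -9.71000e-01 -2.60000e-02 -2.08194e+02]
 [ 2.00000e-03 -2.70000e-02  1.00000e+00  1.03675e+02]
 [ 0.00000e+00  0.00000e+00  0.00000e+00  1.00000e+00]]
```

```bash
python3 -m handwheel '[[0.05,[0.004,0.001,0],0],[0.05,[0,0,0],0],[0.05,[0,0,0],0]]' 60;python3 -c "
from h import *
plan([536,-208.2,105],yaw=.25+np.pi); M=held(GR);print(np.round(M,3))
S=shot('side','n'); G=tray(535.5,-207,32,.25)
drawT(S,[(M,(255,255,0)),(G,(0,255,255))],'n2',(320,130,420,205),8)
for i in range(3): env.get_image('side'); print(np.round(env.get_obs()['tcp_pos'],1))
"
```

```text
time_s: 12.45
tcp_pos: [535.5, -208.6, 104.8]
ee_rot: [0.375, -3.072, -0.049]
ft_force: [-0.2, 0.3, -1.4]
finger_gap: 0.737
t 12.45 tcp [ 535.5 -208.6  104.8] yaw -2.898 tilt z [-0.049  0.026 -0.998] j [-0.39  0.54  1.78  0.01  0.87 -2.21] F [-0.2  0.3 -1.4] gap 0.737
tool shift mm [-0.5  0.3 -0.2] turn needed -0.006
[[-9.72000e-01  2.36000e-01  1.00000e-02  5.35035e+02]
 [-2.36000e-01 -9.71000e-01 -2.60000e-02 -2.08008e+02]
 [ 3.00000e-03 -2.80000e-02  1.00000e+00  1.02941e+02]
 [ 0.00000e+00  0.00000e+00  0.00000e+00  1.00000e+00]]
[ 535.6 -208.6  105. ]
[ 535.7 -208.6  105. ]
[ 535.8 -208.6  105. ]
```

View pics/n2.png

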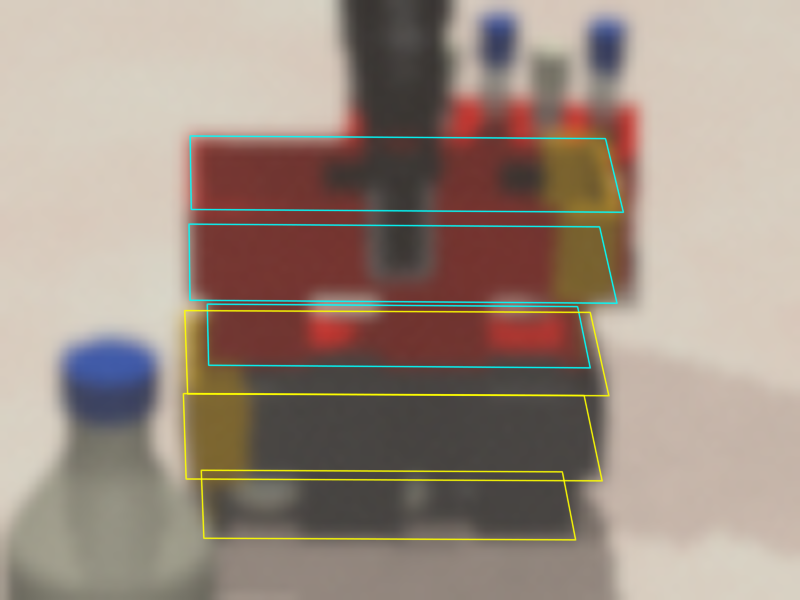

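```bash
python3 -c "
import cv2
i=cv2.imread('pics/n_side.png');cv2.imwrite('pics/n3.png',cv2.resize(i[130:205,320:420],None,fx=8,fy=8,interpolation=cv2.INTER_CUBIC))"
```

```text
(no output)
```

View pics/n3.png

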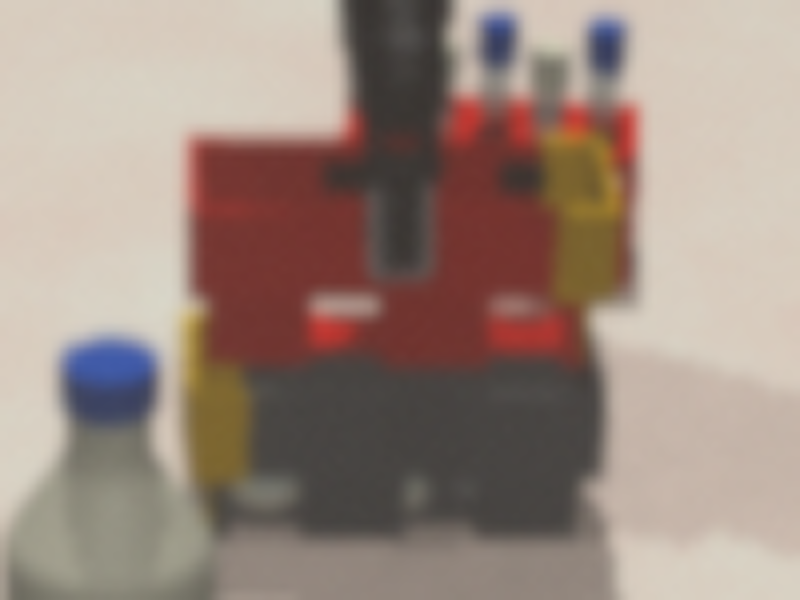

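Red is lined up over grey in the side view: red band spans 190–617, grey 185–603 zoomed, agreeing with both models. I lower in small steps and watch the force.

```bash
python3 -m handwheel '[[0.05,[0,0,0.006],0],[0.05,[0,0,0.004],0],[0.05,[0,0,0],0],[0.05,[0,0,0],0]]' 60;python3 -c "
from h import *
plan([536,-208.2,90],yaw=.25+np.pi); M=held(GR);print(np.round(M[:3,3],2))
S=shot('side','o');cv2.imwrite('pics/o3.png',cv2.resize(S['image'][130:205,320:420,::-1],None,fx=6,fy=6,interpolation=cv2.INTER_CUBIC))
"
```

```text
time_s: 13.05
tcp_pos: [535.4, -208.4, 94.4]
ee_rot: [0.375, -3.073, -0.048]
ft_force: [0.5, -0.3, -1.6]
finger_gap: 0.736
t 13.05 tcp [ 535.4 -208.4   94.4] yaw -2.898 tilt z [-0.048  0.025 -0.999] j [-0.39  0.56  1.79  0.01  0.85 -2.21] F [ 0.5 -0.3 -1.6] gap 0.736
tool shift mm [-0.8 -0.1  4.4] turn needed -0.006
[ 534.96 -207.77   92.52]
```

View pics/o3.png

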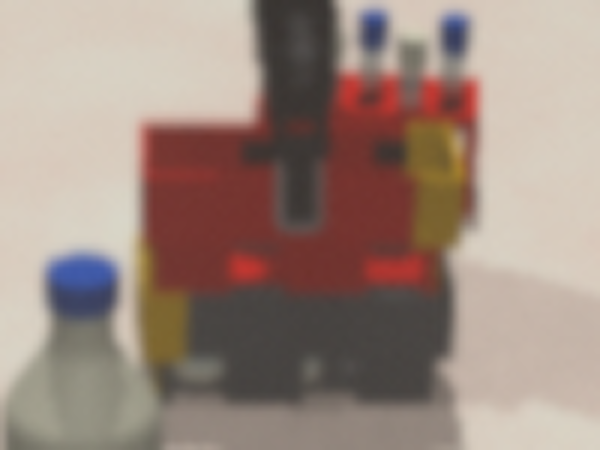

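```bash
python3 -m handwheel '[[0.05,[0,0,0.003],0],[0.05,[0,0,0],0]]' 60;python3 -c "
from h import *
plan([536,-208.2,90],yaw=.25+np.pi); M=held(GR);print(np.round(M,3))"; python3 -m handwheel '[[0.05,[0,0,0.003],0],[0.05,[0,0,0],0]]' 60;python3 -c "
from h import *
plan([536,-208.2,90],yaw=.25+np.pi); M=held(GR);print(np.round(M,3))"
```

```text
time_s: 13.3
tcp_pos: [535.3, -208.3, 91.3]
ee_rot: [0.375, -3.073, -0.048]
ft_force: [-0.2, 0.3, -1.1]
finger_gap: 0.732
t 13.3 tcp [ 535.3 -208.3   91.3] yaw -2.898 tilt z [-0.048  0.025 -0.999] j [-0.39  0.56  1.79  0.01  0.84 -2.21] F [-0.2  0.3 -1.1] gap 0.732
tool shift mm [-0.7 -0.1  1.2] turn needed -0.006
[[-9.72000e-01  2.36000e-01  9.00000e-03  5.34837e+02]
 [-2.36000e-01 -9.71000e-01 -2.60000e-02 -2.07695e+02]
 [ 2.00000e-03 -2.70000e-02  1.00000e+00  8.93730e+01]
 [ 0.00000e+00  0.00000e+00  0.00000e+00  1.00000e+00]]
time_s: 13.5
tcp_pos: [536.4, -209.5, 90.6]
ee_rot: [0.376, -3.076, -0.044]
ft_force: [0.0, 0.7, -1.1]
finger_gap: 0.733
t 13.5 tcp [ 536.4 -209.5   90.6] yaw -2.898 tilt z [-0.046  0.023 -0.999] j [-0.39  0.57  1.79  0.    0.84 -2.21] F [ 0.   0.7 -1.1] gap 0.733
tool shift mm [0.1 1.3 0.6] turn needed -0.006
[[-9.72000e-01  2.37000e-01  6.00000e-03  5.35957e+02]
 [-2.37000e-01 -9.71000e-01 -2.30000e-02 -2.08890e+02]
 [ 0.00000e+00 -2.40000e-02  1.00000e+00  8.86670e+01]
 [ 0.00000e+00  0.00000e+00  0.00000e+00  1.00000e+00]]
```

```bash
python3 -m handwheel '[[0.05,[0,0,0.002],0],[0.05,[0,0,0.001],0]]' 60;python3 -c "
from h import *
plan([536,-208.2,90],yaw=.25+np.pi); M=held(GR);print(np.round(M,3))
S=shot('side','p');cv2.imwrite('pics/p3.png',cv2.resize(S['image'][130:205,320:420,::-1],None,fx=8,fy=8,interpolation=cv2.INTER_CUBIC))
"
```

```text
time_s: 13.7
tcp_pos: [537.1, -210.6, 89.9]
ee_rot: [0.377, -3.077, -0.04]
ft_force: [-4.5, -0.7, 9.6]
finger_gap: 0.74
t 13.7 tcp [ 537.1 -210.6   89.9] yaw -2.897 tilt z [-0.044  0.021 -0.999] j [-0.4   0.57  1.79  0.    0.84 -2.21] F [-4.5 -0.7  9.6] gap 0.74
tool shift mm [0.5 2.6 0. ] turn needed -0.006
[[-9.71000e-01  2.37000e-01  4.00000e-03  5.36655e+02]
 [-2.37000e-01 -9.71000e-01 -2.10000e-02 -2.10019e+02]
 [-1.00000e-03 -2.20000e-02  1.00000e+00  8.80240e+01]
 [ 0.00000e+00  0.00000e+00  0.00000e+00  1.00000e+00]]
```

View pics/p3.png

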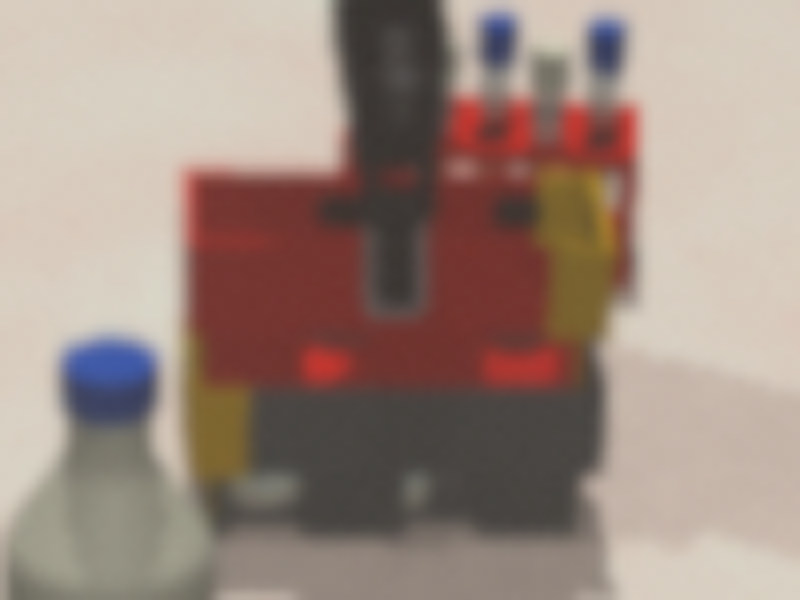

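```bash
python3 -m handwheel '[[0.05,[0,0,0],0],[0.066,[0,0,0],0],[0.07,[0,0,0],0],[0.0854,[0,0,0],0],[0.0854,[0,0,0],0],[0.0854,[0,0,0],0],[0.0854,[0,0,0],0]]' 60;python3 -c "
from h import *
plan([536,-208.2,260],yaw=.25+np.pi)
S=shot('side','q');cv2.imwrite('pics/q3.png',cv2.resize(S['image'][130:205,320:420,::-1],None,fx=8,fy=8,interpolation=cv2.INTER_CUBIC))
"
```

```text
time_s: 14.45
tcp_pos: [537.3, -210.4, 89.4]
ee_rot: [0.377, -3.078, -0.04]
ft_force: [-0.1, 0.3, 1.0]
finger_gap: 0.995
t 14.45 tcp [ 537.3 -210.4   89.4] yaw -2.897 tilt z [-0.043  0.021 -0.999] j [-0.4   0.57  1.79  0.    0.84 -2.21] F [-0.1  0.3  1. ] gap 0.995
tool shift mm [   7.     7.7 -170.3] turn needed -0.006
```

View pics/q3.png

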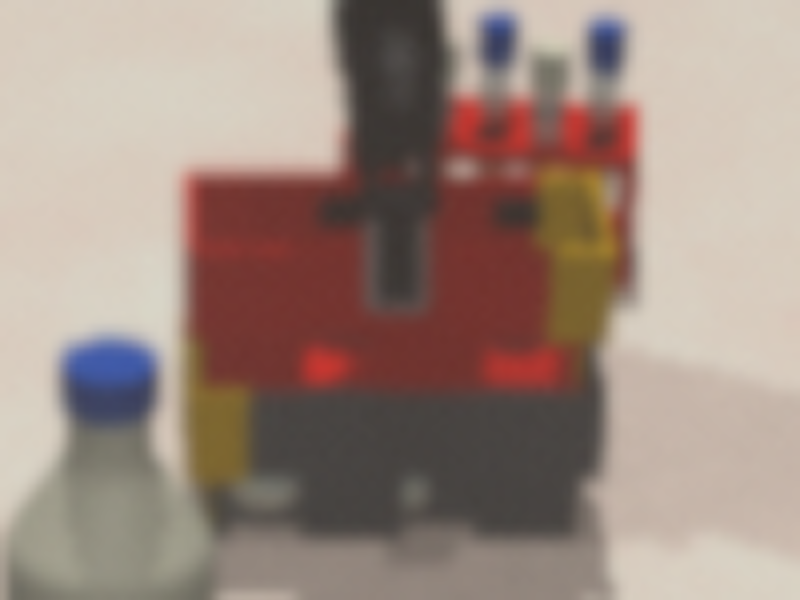

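The side view shows red stacked on grey, level, with red's yellow end on the right over grey's plain end. I retreat upwards.

```bash
python3 -m handwheel '[[0.0854,[0.0005,0,-0.015],0],[0.0854,[0.0005,0,-0.025],0],[0.0854,[0.001,0,-0.04],0],[0.0854,[0.001,0.0,-0.05],0],[0.0854,[0,0,-0.045],0],[0.0854,[0,0,0],0]]' 60;python3 -c "
from h import *
plan([508,217,260],yaw=.3+np.pi)
"
```

```text
time_s: 15.1
tcp_pos: [541.7, -214.8, 274.8]
ee_rot: [0.377, -3.077, -0.041]
ft_force: [0.7, 1.1, 0.2]
finger_gap: 1.002
t 15.1 tcp [ 541.7 -214.8  274.8] yaw -2.897 tilt z [-0.044  0.021 -0.999] j [-0.4   0.34  1.65  0.    1.2  -2.21] F [0.7 1.1 0.2] gap 1.002
tool shift mm [-72.3 426.6  25.4] turn needed -0.056
```

```bash
python3 -m handwheel '[[0.0854,[-0.007,0.03,0],0],[0.0854,[-0.007,0.043,0],-0.01],[0.0854,[-0.007,0.043,0],-0.01],[0.0854,[-0.007,0.043,0],-0.01],[0.0854,[-0.007,0.043,0],-0.01]]' 60;python3 -c "
from h import *
plan([508,217,260],yaw=.3+np.pi)
S=shot('side','r');T=shot('top','r')
def z(i,b): return cv2.resize(i[b[1]:b[3],b[0]:b[2],::-1],(395,295),interpolation=cv2.INTER_CUBIC)
a=[z(T['image'],(190,180,270,240+0)),z(S['image'],(300,230,400,305)),z(T['image'],(360,180,440,240)),z(S['image'],(320,130,420,205))]
cv2.imwrite('pics/r2.png',np.vstack([np.hstack(a[:2]),np.hstack(a[2:])]))
"
```

```text
time_s: 15.6
tcp_pos: [525.3, -9.8, 285.4]
ee_rot: [0.428, -3.08, -0.035]
ft_force: [-0.0, -0.7, 0.7]
finger_gap: 0.998
t 15.6 tcp [525.3  -9.8 285.4] yaw -2.865 tilt z [-0.035  0.018 -0.999] j [-0.05  0.23  1.77  0.02  1.17 -1.9 ] F [-0.  -0.7  0.7] gap 0.998
tool shift mm [-46.  222.2  30. ] turn needed -0.024
```

View pics/r2.png

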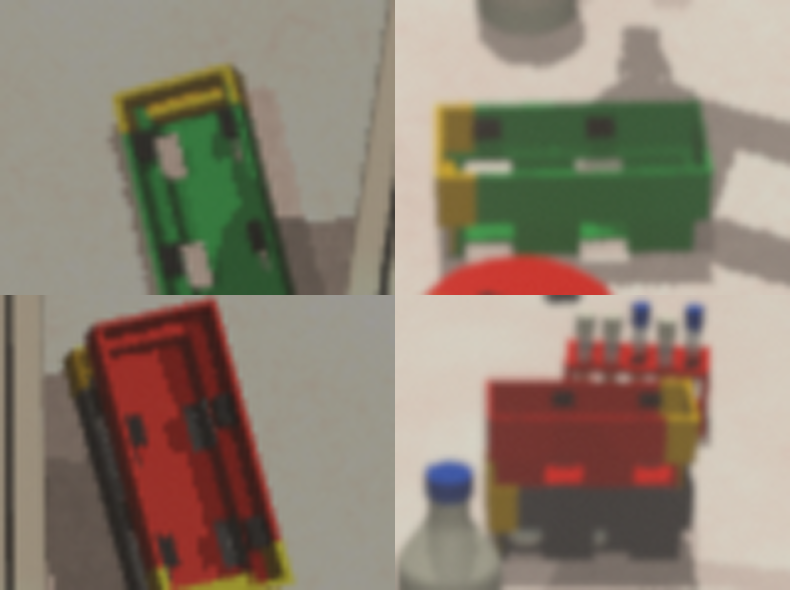

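View pics/r_top.png

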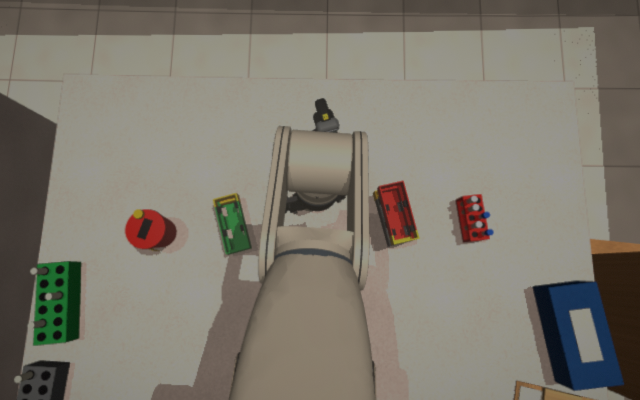

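Both trays are fully visible in both views: green at top (233,223), red on grey at top (396,213). I overlay the models to measure both.

```bash
cat >> h.py <<'E'
def quad(S,T,M,tag,bs,bt):
    drawT(T,[(M,(255,255,0))],'t1',bt,7); drawT(S,[(M,(255,255,0))],'t2',bs,7)
    a=cv2.imread('pics/t1.png');b=cv2.imread('pics/t2.png');h=max(a.shape[0],b.shape[0])
    o=np.hstack([cv2.copyMakeBorder(x,0,h-x.shape[0],0,0,0) for x in(a,b)]); f=min(1,780/o.shape[1],580/h)
    cv2.imwrite(f'pics/{tag}.png',cv2.resize(o,None,fx=f,fy=f,interpolation=cv2.INTER_AREA))
E
cat > ov.py <<'E'
from h import *
def cal(): return {n:{k:v for k,v in env.get_image(n).items() if k!='image'} for n in('side','top')}
import pickle,os
if not os.path.exists('cal.pkl'): pickle.dump(cal(),open('cal.pkl','wb'))
C=pickle.load(open('cal.pkl','rb'))
def load(tag): return [dict(C[n],image=cv2.imread(f'pics/{tag}_{n}.png')[:,:,::-1]) for n in('side','top')]
E
python3 - <<'E'
from ov import *
S,T=load('r')
quad(S,T,tray(508.5,216.5,32,.30),'s_green',(305,250,395,310),(205,185,265,260))
quad(S,T,tray(536.7,-209,88,.243+np.pi),'s_red',(335,145,405,205),(370,170,425,255))
E
```

```text
(no output)
```

View pics/s_green.png

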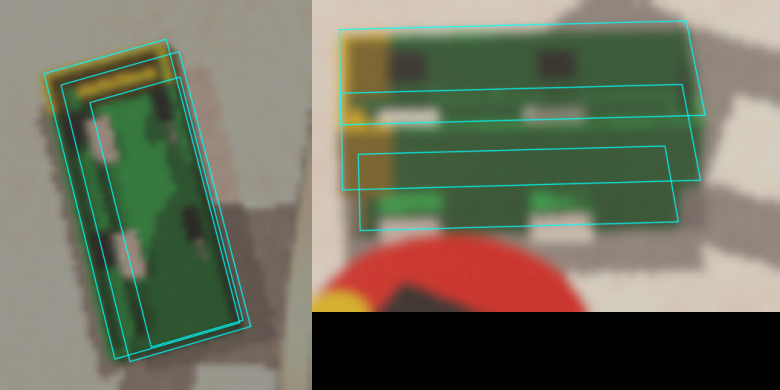

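View pics/s_red.png

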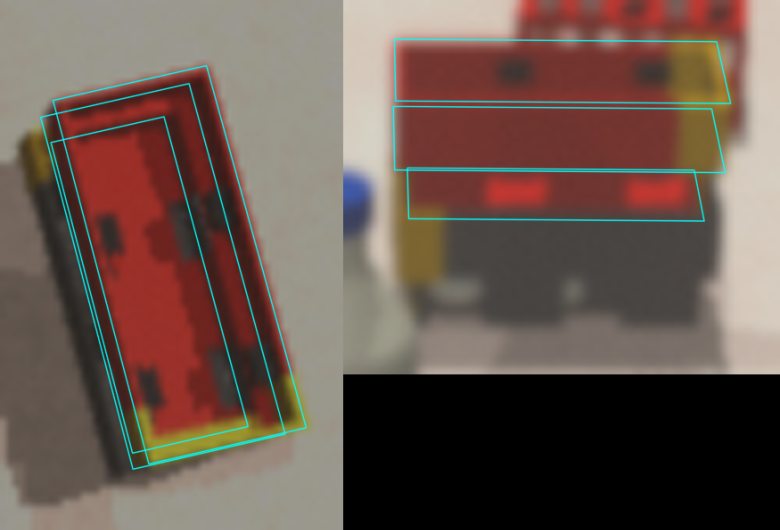

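```bash
python3 - <<'E'
from ov import *
S,T=load('r')
quad(S,T,tray(507.5,218,32,.265),'s_green2',(305,250,395,310),(205,185,265,260))
E
```

```text
(no output)
```

View pics/s_green2.png

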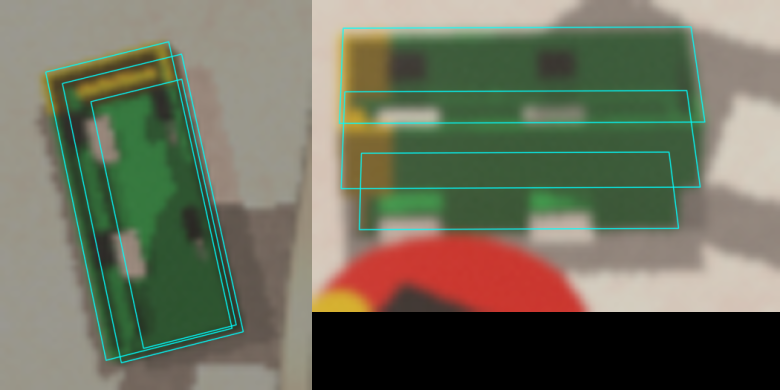

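```bash
python3 -m handwheel '[[0.0854,[-0.009,0.03,0.005],0],[0.0854,[-0.009,0.045,0.005],0],[0.0854,[-0.009,0.045,0.005],0],[0.0854,[-0.009,0.045,0.005],0],[0.0854,[-0.008,0.03,0.005],0],[0.0854,[0,0,0],0]]' 60;python3 -c "
from h import *
plan([507.5,217.5,140],yaw=.275+np.pi)
"
```

```text
time_s: 16.4
tcp_pos: [517.4, 188.1, 264.3]
ee_rot: [0.412, -3.085, -0.031]
ft_force: [1.1, -0.8, -0.1]
finger_gap: 0.999
t 16.4 tcp [517.4 188.1 264.3] yaw -2.876 tilt z [-0.031  0.016 -0.999] j [ 0.31  0.29  1.75  0.03  1.13 -1.53] F [ 1.1 -0.8 -0.1] gap 0.999
tool shift mm [ -1.4  28.  125. ] turn needed -0.009
```

```bash
python3 -m handwheel '[[0.0854,[0,0.014,0.02],-0.004],[0.0854,[0,0.014,0.04],-0.004],[0.0854,[0,0,0.04],0],[0.0854,[0,0,0.015],0],[0.0854,[0,0,0],0]]' 60;python3 -c "
from h import *
plan([507.5,217.5,34],yaw=.275+np.pi)
S=shot('side','u');cv2.imwrite('pics/u3.png',cv2.resize(S['image'][210:310,290:410,::-1],None,fx=6,fy=6,interpolation=cv2.INTER_CUBIC))
"
```

```text
time_s: 16.9
tcp_pos: [511.2, 211.2, 148.5]
ee_rot: [0.416, -3.09, -0.029]
ft_force: [0.6, -0.1, 0.4]
finger_gap: 0.999
t 16.9 tcp [511.2 211.2 148.5] yaw -2.874 tilt z [-0.026  0.015 -1.   ] j [ 0.36  0.44  1.84  0.03  0.89 -1.5 ] F [ 0.6 -0.1  0.4] gap 0.999
tool shift mm [ -0.5   4.6 114.6] turn needed -0.007
```

View pics/u3.png

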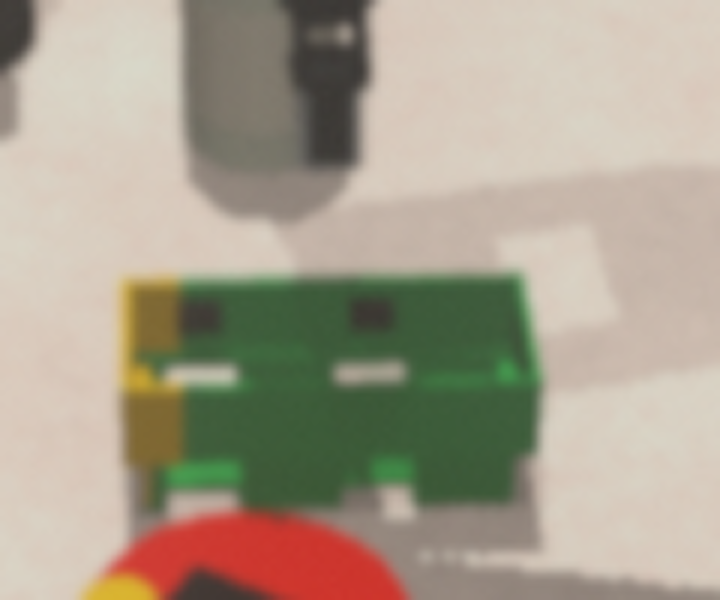

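```bash
python3 -m handwheel '[[0.0854,[0,0.003,0.02],-0.003],[0.0854,[0,0.002,0.03],-0.003],[0.0854,[0,0,0.02],0],[0.0854,[0,0,0],0]]' 60;python3 -c "
from h import *
plan([507.5,217.5,34],yaw=.275+np.pi)
"
```

```text
time_s: 17.35
tcp_pos: [515.5, 214.5, 84.0]
ee_rot: [0.419, -3.102, -0.032]
ft_force: [0.3, 0.6, 1.4]
finger_gap: 1.0
t 17.35 tcp [515.5 214.5  84. ] yaw -2.873 tilt z [-0.014  0.019 -1.   ] j [ 0.36  0.54  1.86  0.03  0.75 -1.5 ] F [0.3 0.6 1.4] gap 1.0
tool shift mm [ 6.4  4.  50.2] turn needed -0.007
```

```bash
python3 -m handwheel '[[0.0854,[0.006,0.003,0.005],-0.003],[0.0854,[0.002,0.001,0.02],-0.003],[0.0854,[0.001,0,0.015],0],[0.0854,[0,0,0.006],0],[0.0854,[0,0,0],0]]' 60;python3 -c "
from h import *
plan([507.5,217.5,34],yaw=.275+np.pi)
"
```

```text
time_s: 17.85
tcp_pos: [509.5, 216.8, 43.0]
ee_rot: [0.426, -3.111, -0.036]
ft_force: [-0.0, 0.4, 0.2]
finger_gap: 0.996
t 17.85 tcp [509.5 216.8  43. ] yaw -2.869 tilt z [-0.005  0.022 -1.   ] j [ 0.37  0.6   1.89  0.04  0.65 -1.5 ] F [-0.   0.4  0.2] gap 0.996
tool shift mm [1.7 1.  9.1] turn needed -0.003
```

```bash
python3 -m handwheel '[[0.0854,[0.001,0.001,0.006],-0.003],[0.0854,[0.001,0,0.003],0],[0.0854,[0,0,0],0],[0.06,[0,0,0],0],[0.05,[0,0,0],0],[0.05,[0,0,0],0],[0.05,[0,0,0],0],[0.05,[0,0,0],0],[0.05,[0,0,0],0],[0.05,[0,0,0],0]]' 40;python3 -c "
from h import *
plan([507.5,217.5,34],yaw=.275+np.pi);o=env.get_obs();print(repr(o['ee_rot']))
S=shot('side','v');cv2.imwrite('pics/v3.png',cv2.resize(S['image'][210:310,290:410,::-1],None,fx=6,fy=6,interpolation=cv2.INTER_CUBIC))
"
```

```text
time_s: 18.85
tcp_pos: [508.3, 218.0, 35.4]
ee_rot: [-0.432, 3.111, 0.037]
ft_force: [0.4, 0.6, -0.5]
finger_gap: 0.74
t 18.85 tcp [508.3 218.   35.4] yaw -2.866 tilt z [-0.002  0.023 -1.   ] j [ 0.37  0.62  1.89  0.04  0.63 -1.51] F [ 0.4  0.6 -0.5] gap 0.74
tool shift mm [ 1.  -0.3  1.4] turn needed 0.001
array([-0.43151918,  3.11057772,  0.03666354])
```

View pics/v3.png

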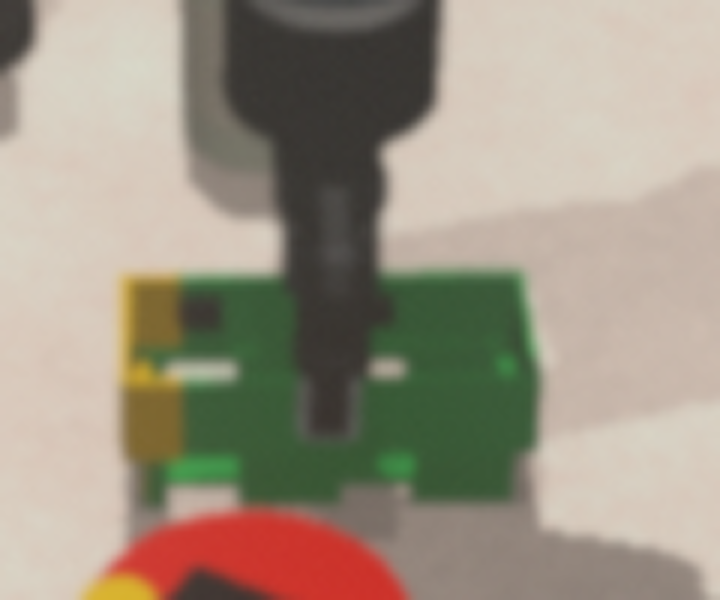

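```bash
cat >> h.py <<'E'
GG=np.linalg.inv(T4(Ro.from_rotvec([-.4315,3.1106,.0367]).as_matrix(),[508.3,218.0,35.4]))@tray(507.8,217.6,32,.276)
E
python3 -m handwheel '[[0.05,[0,0,0],0],[0.05,[0,0,-0.01],0],[0.05,[0,0,-0.02],0],[0.05,[0,0,-0.03],0],[0.05,[0,0,-0.04],0],[0.05,[0,0,-0.04],0],[0.05,[0,0,-0.045],0],[0.05,[0,0,-0.045],0],[0.05,[0,0,-0.01],0],[0.05,[0,0,0],0]]' 60;python3 -c "
from h import *
plan([537,-209,275],yaw=.243+np.pi); print(np.round(held(GG),3))
"
```

```text
time_s: 19.9
tcp_pos: [507.3, 211.3, 288.0]
ee_rot: [0.431, -3.111, -0.035]
ft_force: [0.3, -0.5, -2.0]
finger_gap: 0.739
t 19.9 tcp [507.3 211.3 288. ] yaw -2.866 tilt z [-0.004  0.022 -1.   ] j [ 0.36  0.25  1.75  0.02  1.14 -1.5 ] F [ 0.3 -0.5 -2. ] gap 0.739
tool shift mm [  85.8 -412.7    3.6] turn needed 0.032
[[ 9.62000e-01 -2.72000e-01  1.00000e-03  5.06806e+02]
 [ 2.72000e-01  9.62000e-01  1.00000e-03  2.10921e+02]
 [-2.00000e-03 -1.00000e-03  1.00000e+00  2.84648e+02]
 [ 0.00000e+00  0.00000e+00  0.00000e+00  1.00000e+00]]
```

```bash
python3 -m handwheel '[[0.05,[0.005,-0.02,0],0],[0.05,[0.008,-0.041,-0.001],0.003],[0.05,[0.008,-0.041,-0.001],0.003],[0.05,[0.008,-0.041,-0.001],0.003],[0.05,[0.008,-0.041,-0.001],0.003],[0.05,[0.008,-0.041,-0.001],0.003],[0.05,[0.008,-0.041,-0.001],0.003],[0.05,[0.008,-0.041,-0.001],0.003],[0.05,[0.008,-0.035,-0.001],0.003],[0.05,[0,0,0],0]]' 60;python3 -c "
from h import *
plan([537,-209,220],yaw=.243+np.pi); print(np.round(held(GG),3))
"
```

```text
time_s: 20.9
tcp_pos: [522.4, -148.1, 271.2]
ee_rot: [0.397, -3.091, -0.044]
ft_force: [-0.2, -0.5, -2.1]
finger_gap: 0.738
t 20.9 tcp [ 522.4 -148.1  271.2] yaw -2.886 tilt z [-0.028  0.025 -0.999] j [-0.31  0.27  1.75  0.02  1.15 -2.14] F [-0.2 -0.5 -2.1] gap 0.738
tool shift mm [  0.2 -64.2  49.2] turn needed 0.013
[[ 9.67000e-01 -2.53000e-01  2.60000e-02  5.21781e+02]
 [ 2.53000e-01  9.67000e-01 -1.00000e-03 -1.48503e+02]
 [-2.50000e-02  8.00000e-03  1.00000e+00  2.67786e+02]
 [ 0.00000e+00  0.00000e+00  0.00000e+00  1.00000e+00]]
```

```bash
python3 -m handwheel '[[0.05,[0,-0.025,0.01],0.006],[0.05,[0,-0.025,0.03],0.006],[0.05,[0,-0.012,0.03],0],[0.05,[0,0,0.01],0],[0.05,[0,0,0],0],[0.05,[0,0,0],0]]' 60;python3 -c "
from h import *
plan([537,-209,165],yaw=.243+np.pi); M=held(GG); print(np.round(M,3))
S=shot('side','w'); drawT(S,[(M,(255,255,0)),(tray(536.7,-209,88,.243+np.pi),(0,255,255))],'w2',(320,105,420,180),8)
cv2.imwrite('pics/w3.png',cv2.resize(S['image'][105:180,320:420,::-1],None,fx=8,fy=8,interpolation=cv2.INTER_CUBIC))
"
```

```text
time_s: 21.5
tcp_pos: [530.9, -204.4, 179.6]
ee_rot: [0.374, -3.083, -0.056]
ft_force: [-0.3, 0.3, -0.7]
finger_gap: 0.738
t 21.5 tcp [ 530.9 -204.4  179.6] yaw -2.9 tilt z [-0.039  0.031 -0.999] j [-0.4   0.43  1.76  0.02  1.   -2.22] F [-0.3  0.3 -0.7] gap 0.738
tool shift mm [-5.3 -6.5 14.2] turn needed -0.001
[[ 9.70000e-01 -2.39000e-01  3.80000e-02  5.30262e+02]
 [ 2.40000e-01  9.71000e-01 -8.00000e-03 -2.04744e+02]
 [-3.50000e-02  1.70000e-02  9.99000e-01  1.76215e+02]
 [ 0.00000e+00  0.00000e+00  0.00000e+00  1.00000e+00]]
```

View pics/w2.png

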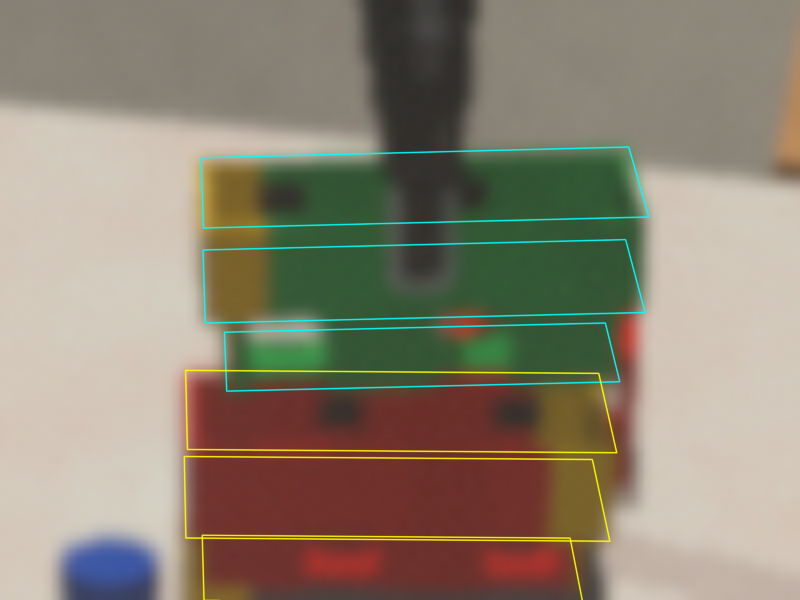

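View pics/w3.png

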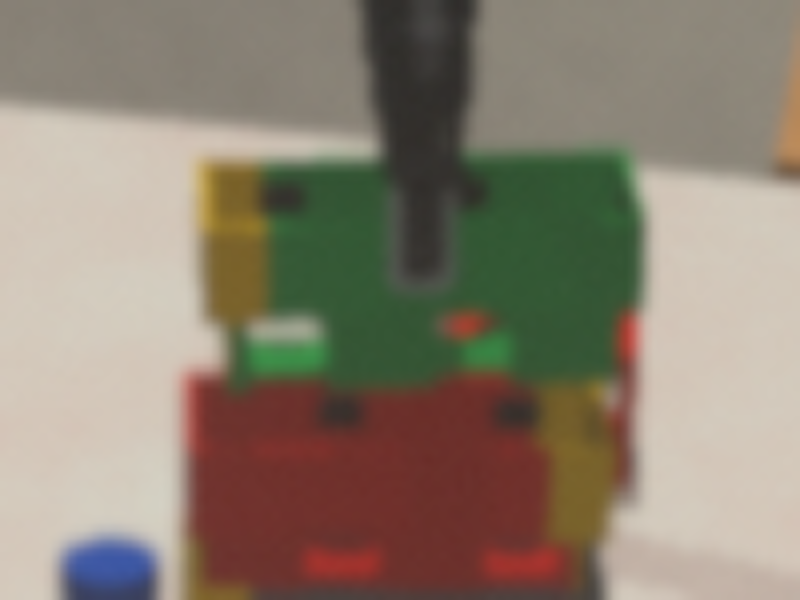

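```bash
python3 -m handwheel '[[0.05,[-0.003,-0.004,0.007],0],[0.05,[-0.001,-0.002,0.007],0],[0.05,[0,0,0],0],[0.05,[0,0,0],0]]' 35;python3 -c "
from h import *
plan([537,-209,165],yaw=.243+np.pi); M=held(GG); print(np.round(M,3),'bottom',np.round(M[:3,3]-32*M[:3,2],1))
S=shot('side','x');
cv2.imwrite('pics/x3.png',cv2.resize(S['image'][105:180,320:420,::-1],None,fx=8,fy=8,interpolation=cv2.INTER_CUBIC))
"
```

```text
time_s: 21.95
tcp_pos: [538.3, -208.1, 167.8]
ee_rot: [0.378, -3.088, -0.051]
ft_force: [0.1, 0.1, -1.8]
finger_gap: 0.738
t 21.95 tcp [ 538.3 -208.1  167.8] yaw -2.897 tilt z [-0.034  0.029 -0.999] j [-0.4   0.45  1.76  0.02  0.98 -2.22] F [ 0.1  0.1 -1.8] gap 0.738
tool shift mm [ 1.4 -0.7  2.9] turn needed 0.001
[[ 9.70000e-01 -2.42000e-01  3.20000e-02  5.37630e+02]
 [ 2.42000e-01  9.70000e-01 -6.00000e-03 -2.08416e+02]
 [-3.00000e-02  1.30000e-02  9.99000e-01  1.64465e+02]
 [ 0.00000e+00  0.00000e+00  0.00000e+00  1.00000e+00]] bottom [ 536.6 -208.2  132.5]
```

View pics/x3.png

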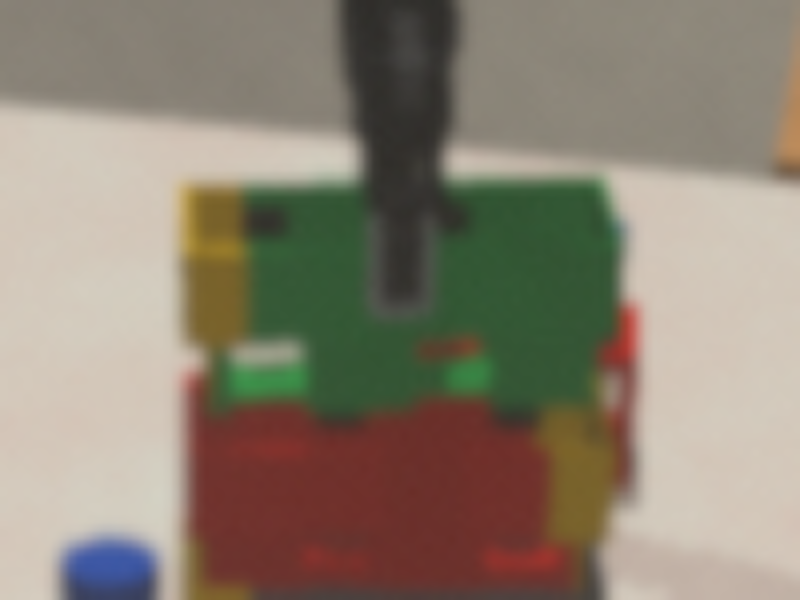

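```bash
python3 -m handwheel '[[0.05,[0.0018,0,0.006],0],[0.05,[0,0,0.004],0],[0.05,[0,0,0],0],[0.05,[0,0,0],0]]' 35;python3 -c "
from h import *
plan([537,-209,165],yaw=.243+np.pi); M=held(GG); print(np.round(M,3),'bottom',np.round(M[:3,3]-32*M[:3,2],1))
S=shot('side','y');
drawT(S,[(M,(255,255,0)),(tray(536.7,-209,88,.243+np.pi),(0,255,255))],'y2',(320,105,420,180),8)
"
```

```text
time_s: 22.4
tcp_pos: [535.9, -208.3, 157.4]
ee_rot: [0.378, -3.089, -0.051]
ft_force: [-0.2, 0.1, -1.8]
finger_gap: 0.74
t 22.4 tcp [ 535.9 -208.3  157.4] yaw -2.898 tilt z [-0.033  0.029 -0.999] j [-0.4   0.46  1.77  0.02  0.95 -2.22] F [-0.2  0.1 -1.8] gap 0.74
tool shift mm [-0.7 -0.7 -7.7] turn needed 0.001
[[ 9.70000e-01 -2.42000e-01  3.20000e-02  5.35248e+02]
 [ 2.42000e-01  9.70000e-01 -6.00000e-03 -2.08640e+02]
 [-3.00000e-02  1.30000e-02  9.99000e-01  1.53994e+02]
 [ 0.00000e+00  0.00000e+00  0.00000e+00  1.00000e+00]] bottom [ 534.2 -208.5  122. ]
```

View pics/y2.png

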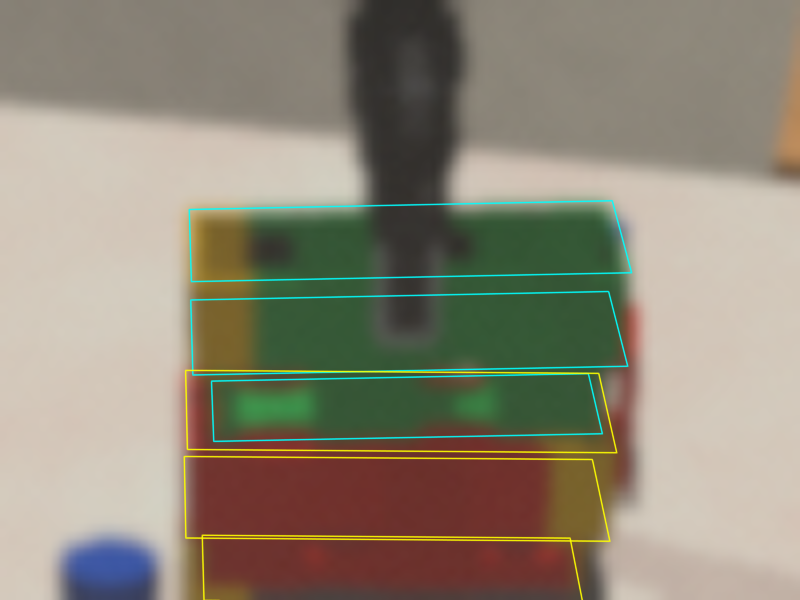

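```bash
python3 -m handwheel '[[0.05,[-0.001,0,0.004],0],[0.05,[0,0,0],0],[0.05,[0,0,0],0]]' 35;python3 -c "
from h import *
plan([537,-209,148],yaw=.243+np.pi); M=held(GG); print(np.round(M[2],3),'bottom',np.round(M[:3,3]-32*M[:3,2],1))
"; python3 -m handwheel '[[0.05,[0,0,0.003],0],[0.05,[0,0,0],0]]' 35;python3 -c "
from h import *
plan([537,-209,148],yaw=.243+np.pi); M=held(GG); print(np.round(M[2],3),'bottom',np.round(M[:3,3]-32*M[:3,2],1))
S=shot('side','A');
cv2.imwrite('pics/A3.png',cv2.resize(S['image'][105:180,320:420,::-1],None,fx=8,fy=8,interpolation=cv2.INTER_CUBIC))
"
```

```text
time_s: 22.75
tcp_pos: [536.9, -208.0, 153.2]
ee_rot: [0.378, -3.089, -0.051]
ft_force: [0.6, -0.3, -1.0]
finger_gap: 0.739
t 22.75 tcp [ 536.9 -208.   153.2] yaw -2.898 tilt z [-0.033  0.029 -0.999] j [-0.4   0.47  1.77  0.02  0.95 -2.22] F [ 0.6 -0.3 -1. ] gap 0.739
tool shift mm [ 0.1 -1.2  5.1] turn needed 0.001
[-2.90000e-02  1.30000e-02  9.99000e-01  1.49795e+02] bottom [ 535.3 -208.1  117.8]
time_s: 22.95
tcp_pos: [536.9, -207.9, 150.0]
ee_rot: [0.378, -3.089, -0.051]
ft_force: [0.7, 0.3, -1.9]
finger_gap: 0.74
t 22.95 tcp [ 536.9 -207.9  150. ] yaw -2.898 tilt z [-0.033  0.029 -0.999] j [-0.4   0.47  1.77  0.02  0.94 -2.22] F [ 0.7  0.3 -1.9] gap 0.74
tool shift mm [ 0.1 -1.2  1.9] turn needed 0.001
[-2.90000e-02  1.30000e-02  9.99000e-01  1.46586e+02] bottom [ 535.2 -208.   114.6]
```

View pics/A3.png

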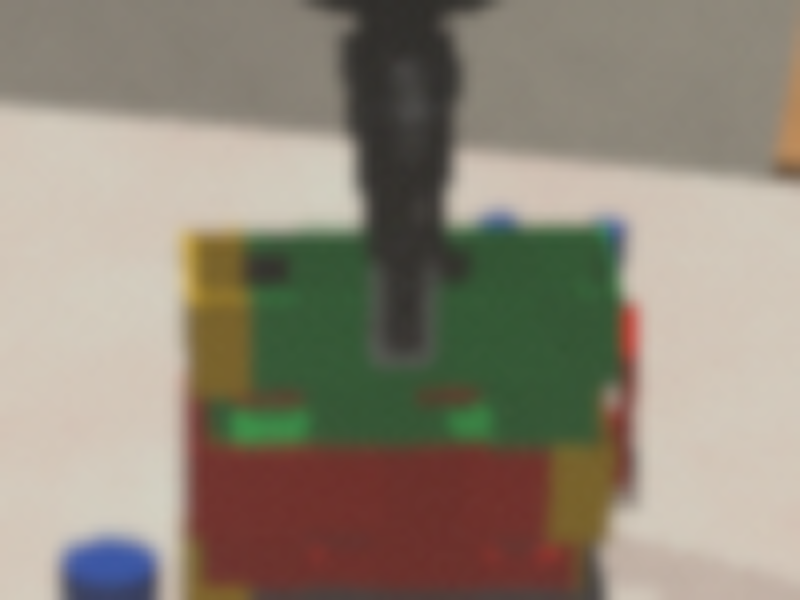

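```bash
for i in 1; do python3 -m handwheel '[[0.05,[0,0,0.003],0],[0.05,[0,0,0],0]]' 25;python3 -c "
from h import *
plan([537,-209,147],yaw=.243+np.pi); M=held(GG); print(np.round(M[2],3),'bottom',np.round(M[:3,3]-32*M[:3,2],1))
"; done; python3 -m handwheel '[[0.05,[0,0,0.002],0],[0.05,[0,0,0.001],0]]' 25;python3 -c "
from h import *
plan([537,-209,147],yaw=.243+np.pi); M=held(GG); print(np.round(M[2],3),'bottom',np.round(M[:3,3]-32*M[:3,2],1))
S=shot('side','B');
cv2.imwrite('pics/B3.png',cv2.resize(S['image'][105:180,320:420,::-1],None,fx=8,fy=8,interpolation=cv2.INTER_CUBIC))
"
```

```text
time_s: 23.2
tcp_pos: [537.7, -208.5, 148.3]
ee_rot: [0.379, -3.091, -0.048]
ft_force: [-0.1, 0.5, -0.3]
finger_gap: 0.739
t 23.2 tcp [ 537.7 -208.5  148.3] yaw -2.897 tilt z [-0.031  0.027 -0.999] j [-0.4   0.48  1.77  0.02  0.93 -2.22] F [-0.1  0.5 -0.3] gap 0.739
tool shift mm [ 0.8 -0.4  1.3] turn needed 0.001
[-2.7000e-02  1.1000e-02  1.0000e+00  1.4494e+02] bottom [ 536.1 -208.7  113. ]
time_s: 23.4
tcp_pos: [538.3, -209.5, 148.0]
ee_rot: [0.379, -3.093, -0.044]
ft_force: [-3.4, 0.4, 8.4]
finger_gap: 0.733
t 23.4 tcp [ 538.3 -209.5  148. ] yaw -2.897 tilt z [-0.029  0.025 -0.999] j [-0.4   0.48  1.77  0.01  0.93 -2.22] F [-3.4  0.4  8.4] gap 0.733
tool shift mm [1.1 0.8 1.1] turn needed 0.001
[-2.60000e-02  8.00000e-03  1.00000e+00  1.44649e+02] bottom [ 536.9 -209.9  112.7]
```

View pics/B3.png

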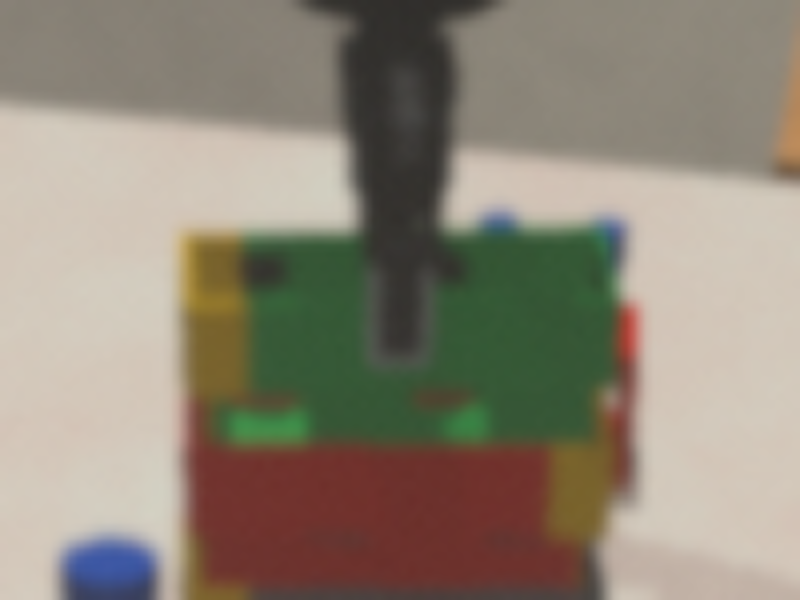

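```bash
python3 -m handwheel '[[0.05,[0,0.001,0.002],0],[0.05,[0,0,0.001],0]]' 20;python3 -c "
from h import *
plan([537,-209,147],yaw=.243+np.pi); M=held(GG); print(np.round(M[2],3),'bottom',np.round(M[:3,3]-32*M[:3,2],1))
"
```

```text
time_s: 23.65
tcp_pos: [538.2, -209.3, 148.0]
ee_rot: [0.38, -3.094, -0.041]
ft_force: [-2.7, 0.2, 6.1]
finger_gap: 0.737
t 23.65 tcp [ 538.2 -209.3  148. ] yaw -2.897 tilt z [-0.028  0.023 -0.999] j [-0.4   0.48  1.77  0.01  0.93 -2.22] F [-2.7  0.2  6.1] gap 0.737
tool shift mm [1.1 0.6 1.1] turn needed 0.002
[-2.5000e-02  6.0000e-03  1.0000e+00  1.4466e+02] bottom [ 536.8 -209.7  112.7]
```

```bash
python3 -m handwheel '[[0.05,[0,0,0],0],[0.065,[0,0,0],0],[0.067,[0,0,0],0],[0.07,[0,0,0],0],[0.0854,[0,0,0],0],[0.0854,[0,0,0],0],[0.0854,[0,0,0],0],[0.0854,[0,0,0],0]]' 20;python3 -c "
from h import *
plan([537,-209,147],yaw=.243+np.pi)
S=shot('side','D');
cv2.imwrite('pics/D3.png',cv2.resize(S['image'][105:200,310:430,::-1],None,fx=6,fy=6,interpolation=cv2.INTER_CUBIC))
"
```

```text
time_s: 24.45
tcp_pos: [538.5, -209.3, 147.7]
ee_rot: [0.38, -3.094, -0.041]
ft_force: [-0.7, -0.2, 0.6]
finger_gap: 1.001
t 24.45 tcp [ 538.5 -209.3  147.7] yaw -2.897 tilt z [-0.027  0.023 -0.999] j [-0.4   0.48  1.77  0.01  0.93 -2.22] F [-0.7 -0.2  0.6] gap 1.001
tool shift mm [1.4 0.6 0.7] turn needed 0.001
```

View pics/D3.png

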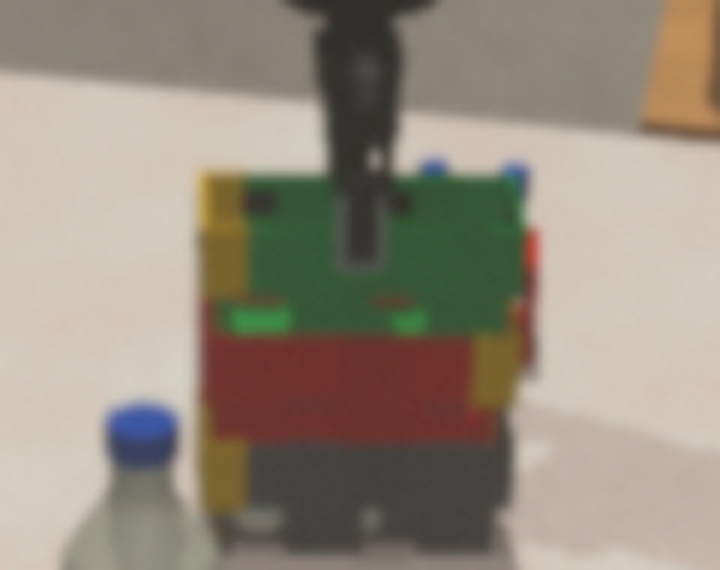

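Green now stands level on red in the side view. I retreat straight up, then sideways to clear the view.

```bash
python3 -m handwheel '[[0.0854,[0,0,-0.012],0],[0.0854,[0,0,-0.02],0],[0.0854,[0,0,-0.03],0],[0.0854,[0,0,-0.04],0],[0.0854,[0,0,-0.04],0],[0.0854,[0,0,-0.02],0],[0.0854,[0,0,0],0]]';python3 -m handwheel '[[0.0854,[0.004,0.03,-0.01],0],[0.0854,[0.008,0.04,0],0],[0.0854,[0.008,0.04,0],0],[0.0854,[0.008,0.04,0],0],[0.0854,[0.004,0.03,0],0],[0.0854,[0,0,0],0]]';python3 -c "
from ov import *
plan([537,-209,147],yaw=.243+np.pi)
S=shot('side','E');T=shot('top','E')
quad(S,T,tray(537,-209,144,.243),'E2',(330,110,410,205),(365,160,440,255))
"
```

```text
time_s: 25.2
tcp_pos: [542.7, -213.1, 320.1]
ee_rot: [0.38, -3.094, -0.041]
ft_force: [-0.3, -0.5, 0.4]
finger_gap: 1.0
time_s: 25.8
tcp_pos: [463.5, -41.7, 333.5]
ee_rot: [0.374, -3.093, -0.042]
ft_force: [-0.6, -0.4, 0.2]
finger_gap: 1.003
t 25.8 tcp [463.5 -41.7 333.5] yaw -2.901 tilt z [-0.029  0.024 -0.999] j [-0.13  0.08  1.84  0.02  1.25 -1.95] F [-0.6 -0.4  0.2] gap 1.003
tool shift mm [ -35.7 -185.5  180.3] turn needed -0.002
```

View pics/E2.png

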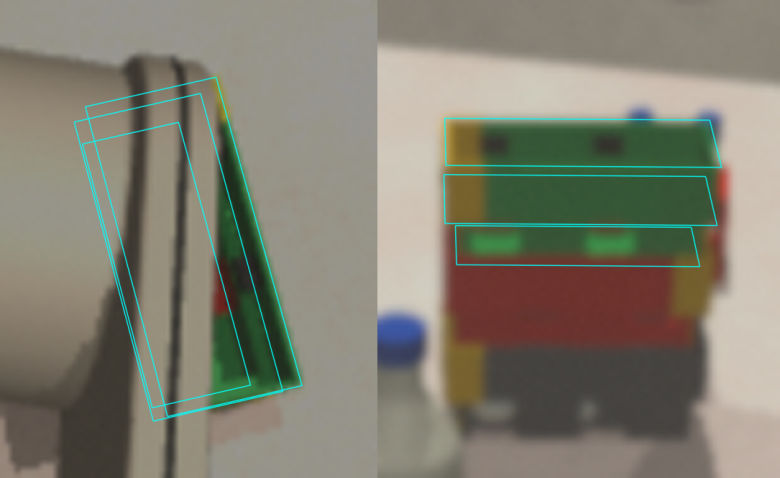

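View pics/E_top.png

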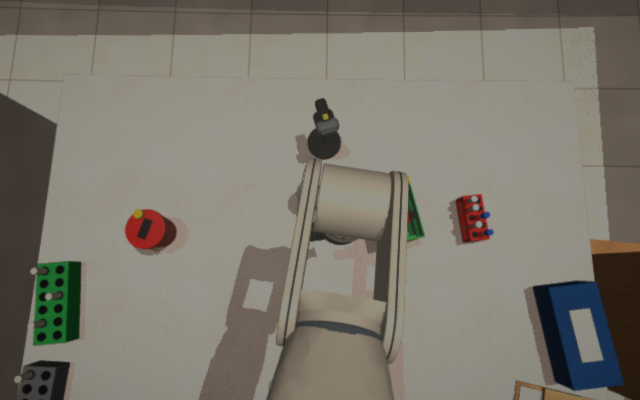

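View pics/E_side.png

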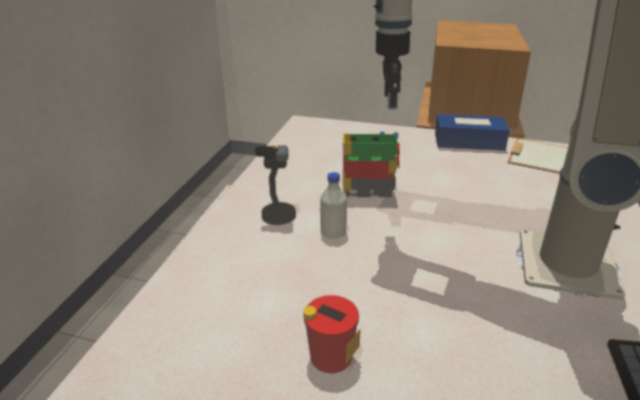

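```bash
python3 -c "
import cv2,numpy as np
a=cv2.imread('pics/b_side.png').astype(int);b=cv2.imread('pics/E_side.png').astype(int)
for n,(x0,y0,x1,y1) in dict(bottle=(318,172,342,240),scanner=(250,145,298,224),bin=(300,295,362,372),greylow=(343,180,396,197),rack=(400,133,403,166)).items(): print(n,np.abs(a-b)[y0:y1,x0:x1].mean().round(1))
a=cv2.imread('pics/b_top.png').astype(int);b=cv2.imread('pics/E_top.png').astype(int)
for n,(x0,y0,x1,y1) in dict(scanner=(305,95,345,160),bin=(125,205,175,250),rack=(455,190,495,245)).items(): print('top',n,np.abs(a-b)[y0:y1,x0:x1].mean().round(1))
from h import *
env.job_done(); print(env.get_obs()['time_s'])"
```

```text
bottle 2.1
scanner 2.4
bin 5.1
greylow 7.4
rack 4.0
top scanner 2.6
top bin 2.7
top rack 2.6
the job is handed in; nothing more can be done
the job is handed in; nothing more can be done
```

The red tray is on the grey one, turned end for end, and the green tray is on the red, turned again. I handed the job in at about 26 s of the 67 s allowed, with the gripper open and clear of everything.

**Stack:** In the last side and top pictures, green fits a level tray with its centre at 144 mm. That is two stacked steps of 56 mm above grey, so nothing is nested. The arm hid about half of green in that last top picture. The yellow ends alternate from grey to red to green.

**Setting down:** Both trays were lowered until they pressed on the lugs, at about 10 N for red and 8 N for green, then released. Red was measured after release at 88 mm, as it should be. The tool was tilted 1 to 2° while placing, and the trays levelled themselves on the lugs.

**Bystanders:** The bottle, scanner, rack and bin look unmoved when the first and last pictures are compared. The bin's side view differed slightly (5.1 grey levels against about 2 to 3 elsewhere), which I put down to changed light after the trays behind it left.

**Not fully checked:**
- **Grey tray:** the strip around it differed more (7.4). I put that down to red covering part of it and shadow; its outline still sat where it was at the start.
- **Pots:** I could not see them under the stack at the end. Nothing suggests they were touched, because red's underside stayed at least 13 mm above their caps.

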